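Number the batch plates in the lever press

ROBOT

A 6-joint arm with a two-finger parallel gripper is mounted at the origin on the work surface. World frame = base frame: x ahead of the robot, y to its left, z up, the work surface at z = 0. Lengths are in m, angles in rad, forces in N, time in s.
With the tool pointing down it reaches from about 0.2 to 0.875 m from the base axis. Payload 3.4 kg.
Tool frame: the origin (TCP) lies at the very end of the fingers, on their centre line; the grasp point (between the pads) lies 19 mm behind it; z points along the fingers, y is the line along which they close (so a half turn about z gives the same grasp; the last joint's range is limited). The gripper opens to 94 mm and grips with 3 to 60 N. Pads are 16 mm wide; open, the fingers measure 119 mm over their backs; the gripper's body (75 mm by 177 mm) begins 78 mm behind the grasp point.
Start: joints at [1.004, 0.276, 1.505, -0, 1.361, -0.121], TCP at [0.248, 0.519, 0.205] pointing down, gripper open.
Joint ranges: [-2.89, 2.89], [-0.75, 2.08], [0.22, 2.7], [-1.18, 4.32], [0.11, 2.71], [-2.7, 2.7]. Speed limits (rad/s): [2.57, 2.57, 3.14, 3.14, 3.14, 3.14].

INTERFACE

Orientations are given as a unit quaternion [w, x, y, z].
In Python, from station import monitor, snapshot, r gives the robot as it stands.
- The arm moves only by the tool apply_moves, never from a script. Its argument "deltas" is a list of rows, each an object of numbers: "dx", "dy", "dz": the shift along the tool's x, y, z normalised to -1 to 1, where 1 is 0.12 m; "ax", "ay", "az": the turn, a rotation vector about the tool's x, y, z normalised to -1 to 1, where 1 is pi/4 rad. A call has 1 to 12 rows; each row is the pose to reach, as a shift and turn from the pose commanded when the call began, along the tool's axes at that moment; what a row does not reach only later rows make up. A row lasts 1/12 s, in which the tool goes at most 41.7 mm and 7.16 degrees, less where a joint would pass 70% of its speed; a pose out of reach is approached as far as the arm can. A call with a number of a shift or a turn outside -1 to 1 is refused whole. A call with a gripper value outside its range is refused whole. "claw" is the opening, from 0 (shut) to 1 (fully open), set as the call begins (left out, the last holds). The fingers move at their own pace and stop on an object; the grip force is fixed at half the most. Time passes only in rows, so rows that repeat a pose let the fingers close. It gives the time, the measured TCP pose, the force, the opening and the grip force at its end, in the units of the state.
- monitor.read_state(): the state, without advancing time (a new reading comes with each control period).
- snapshot(name): name is "side" or "top" or "wrist"; returns a dict with "frame" (384x512x3 uint8, red, green, blue), "intrinsics" (3x3 intrinsics, pixels), "rvec" (rotation vector, rad) and "tvec" (3), from world to camera coordinates, as OpenCV has them. Camera axes: x right, y down, z forward; pixel columns grow to the right and rows downward; lengths in m; the calibration is good to about 2 mm. A picture is of the moment at which its call begins. There is no depth.
- r.job_done(): hands the job in; it is judged then, once.
The state is a dict: "time_s": time; "q": joint angles; "dq": joint speeds; "tau": joint torques, N m; "ee_pos": TCP position; "tool_rot": TCP orientation; "contact_force": force on the tool from outside, world axes, zero at the start; "moment": the same for the moment, N m; "width": opening from 0.0 (shut) to 1.0 (fully open); "grasp_force": force on a finger pad.
Only numpy, scipy, OpenCV 4.12 (cv2) and the standard library are available. Lean on these libraries where they do the work, as an engineer would, in place of code of your own. Each camera call takes 0.05 s, during which the arm holds its last target. There are 200 camera calls.

TASK

Number today's batch plates; the press prints the next number at each stroke, so take the plates in rack order, starting at the rack's tall end. Draw each plate straight up out of its slot, stand it down in the jaw of the press, push the press handle fully down to its stop and let it spring back, then stand the plate upright in a free slot of the white stand before fetching the next. Do not tip over any can.

Things in the scene. Friction and masses are not known exactly. Their poses are not given: they have to be found in the camera images.
- plate_1: Flat aluminium batch plate, 80 mm wide (own y), 6 mm thick (own x), 130 mm high (own z), about 0.2 kg, with a grey stamping field low on each face. Origin: centre of its lower edge. Starts upright in slot 1 of the rack, or is absent (None). It can lean up to about 9 degrees when let go in the press jaw or in the stand.
- plate_2: Flat aluminium batch plate, 80 mm wide (own y), 6 mm thick (own x), 130 mm high (own z), about 0.2 kg, with a grey stamping field low on each face. Origin: centre of its lower edge. Starts upright in slot 2 of the rack, or is absent (None). It can lean up to about 9 degrees when let go in the press jaw or in the stand.
- plate_3: Flat aluminium batch plate, 80 mm wide (own y), 6 mm thick (own x), 130 mm high (own z), about 0.2 kg, with a grey stamping field low on each face. Origin: centre of its lower edge. Starts upright in slot 3 of the rack, or is absent (None). It can lean up to about 9 degrees when let go in the press jaw or in the stand.
- plate_4: Flat aluminium batch plate, 80 mm wide (own y), 6 mm thick (own x), 130 mm high (own z), about 0.2 kg, with a grey stamping field low on each face. Origin: centre of its lower edge. Starts upright in slot 4 of the rack, or is absent (None). It can lean up to about 9 degrees when let go in the press jaw or in the stand.
- rack: Fixed slotted steel rack with white toothed sides, 245 x 110 mm. Origin: centre of its underside. Four slots at own x = -84, -28, 28, 84 mm (slots 1 to 4), each 9 mm wide, floor 12 mm above the table, sides 75 mm high; a plate's top edge is 142 mm above the table. At the -x end, beside slot 1, a tall end plate 110 mm high marks the first end.
- press: Fixed grey lever press, 205 x 130 mm. Origin: underside, under the jaw's middle; handle towards own -x. Jaw: upright pocket open above, 14 mm (own x) by 96 mm (own y), floor 35 mm, walls 90 mm above the table; sheet mouth flares to about 40 mm wide at 112 mm. Plate top then 165 mm. The handle drives a ram up to 7 mm from the -x wall, pushing the plate to the +x wall.
- press_jaw (a point): Middle of the jaw's floor, where the middle of the plate's lower edge belongs; axes as the press (plate thickness along x, plate width along y).
- press_pivot (a point): Hinge axis of the press handle (axis along the press's own y), 75 mm from the jaw towards own -x, 130 mm above the table.
- handle_bar (a point): Centre of the black cross bar at the handle's end: 110 mm long along the press's own y, 20 mm diameter, 120 mm from the pivot. At rest the arm rises 55 degrees above level towards the press's own -x (bar centre 228 mm above the table); pushed down to its stop it is 9 degrees above level (bar centre 149 mm). Its z axis is vertical at rest and turns with the arm.
- handle (a joint): Angle of the press handle: 0 at rest (up), grows as it is pushed down, 0.8 rad at its stop. Spring: about 6 N at the bar at the start and 11 N at the stop; let go, it swings back up to 0.
- stand: Loose white plastic finished-plate stand, 190 x 114 mm, 85 mm high, 0.9 kg, open above. Origin: centre of its underside. Three slots across at own x = -56, 0, 56 mm, each 18 mm wide (own x) and 94 mm long (own y), floor 8 mm above its underside.
- stand_slot1 (a point): Middle of the floor of a slot of the stand; plate thickness along own x, plate width along own y.
- stand_slot2 (a point): Middle of the floor of a slot of the stand; plate thickness along own x, plate width along own y.
- stand_slot3 (a point): Middle of the floor of a slot of the stand; plate thickness along own x, plate width along own y.
- can_1: Closed tin can standing on the table, 75 mm diameter, 110 mm high. Origin: centre of its underside. Not part of the job.
- can_2: Closed tin can standing on the table, 75 mm diameter, 110 mm high. Origin: centre of its underside. Not part of the job.
- can_3: Closed tin can standing on the table, 75 mm diameter, 110 mm high. Origin: centre of its underside. Not part of the job.
- can_4: Closed tin can standing on the table, 75 mm diameter, 110 mm high. Origin: centre of its underside. Not part of the job.
- can_5: Closed tin can standing on the table, 75 mm diameter, 110 mm high. Origin: centre of its underside. Not part of the job.
There are look-alikes about, which are no part of the job. Leave any orange, purple or yellow look-alike of the plate_3 alone.

How it is judged:
By the outcome, as a careful person would: the job done as asked, in the order asked, and still so for the second after the job is handed in, with the robot touching nothing.
Of plate_1, plate_2, plate_3, plate_4 only 2 to 3 are there at a start; the rules pass over those that are not, and their reading is None.
At some moment in a run one of stand may be knocked a few centimetres aside while the robot is not near it.
It also fails if it takes over 210 s, if anything falls off the work surface, if the arm or the gripper's body presses on something with over 40 N, if the wrist force passes 120 N, or if a joint passes its speed limit or range.

## Working session

There is one attempt and no reset: what is moved stays moved. The work goes in short steps, Python scripts to look and compute and a tool call to move; the robot and the scene stay as the last step left them, time stands still between calls to the robot, and variables do not carry over. Pictures are saved under pics/ and viewed, at most 17 in all, crops included, and the job is handed in when it is done.

Besides the shell and the picture viewer there is one more tool, called after "Emit:" as a command line: name --argument value ..., lists and objects as JSON in quotes. apply_moves: Moves the arm, as the interface text tells. Scaled input: -1 to 1 covers 0.12 m each way for a shift and pi/4 rad each way for a turn. Its arguments: {"type":"object","properties":{"deltas":{"type":"array","items":{"type":"object","properties":{"dx":{"type":"number","minimum":-1,"maximum":1},"dy":{"type":"number","minimum":-1,"maximum":1},"dz":{"type":"number","minimum":-1,"maximum":1},"ax":{"type":"number","minimum":-1,"maximum":1},"ay":{"type":"number","minimum":-1,"maximum":1},"az":{"type":"number","minimum":-1,"maximum":1}}}},"claw":{"type":"number"}},"required":["deltas"]}

```bash
mkdir -p pics; ls; python3 - <<'E'
from station import monitor, snapshot, r
import cv2, pickle
s=monitor.read_state();print({k:s[k] for k in('time_s','ee_pos','tool_rot','contact_force','width')})
d={}
for n in('side','top','wrist'):
    d[n]=snapshot(n);cv2.imwrite(f'pics/{n}0.png',d[n]['frame'][:,:,::-1])
    import numpy as np
    R=cv2.Rodrigues(np.array(d[n]['rvec'],float))[0];print(n,(-R.T@np.array(d[n]['tvec']).ravel()).round(3),R[2].round(2))
pickle.dump(d,open('d0.pkl','wb'))
t=cv2.resize(d['top']['frame'],(800,600),interpolation=cv2.INTER_CUBIC)
cv2.imwrite('pics/top0b.png',t[:,:,::-1])
t=cv2.resize(d['side']['frame'],(800,600),interpolation=cv2.INTER_CUBIC)
cv2.imwrite('pics/side0b.png',t[:,:,::-1])
E
```

```text
pics
{'time_s': 0.0, 'ee_pos': array([0.24763187, 0.51831958, 0.20463084]), 'tool_rot': array([-2.96912270e-04,  2.21055450e-01,  9.75260833e-01, -8.41530417e-04]), 'contact_force': array([-0.04938718, -0.3320225 , -0.94666092]), 'width': 1.0035492384274134}
side [-0.175 -0.773  0.938] [ 0.53  0.63 -0.56]
top [0.417 0.123 1.118] [ 0.15 -0.02 -0.99]
wrist [0.187 0.549 0.384] [ 0.21 -0.1  -0.97]
```

View pics/top0b.png

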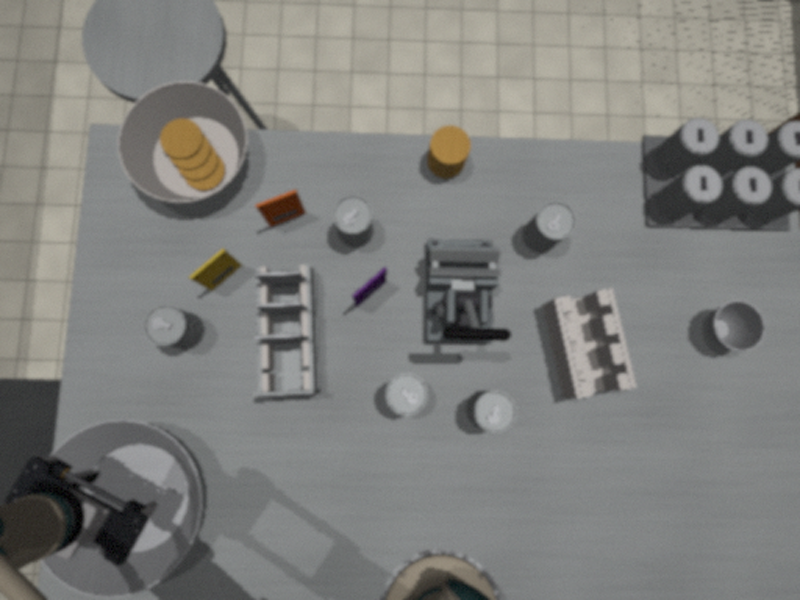

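View pics/side0b.png

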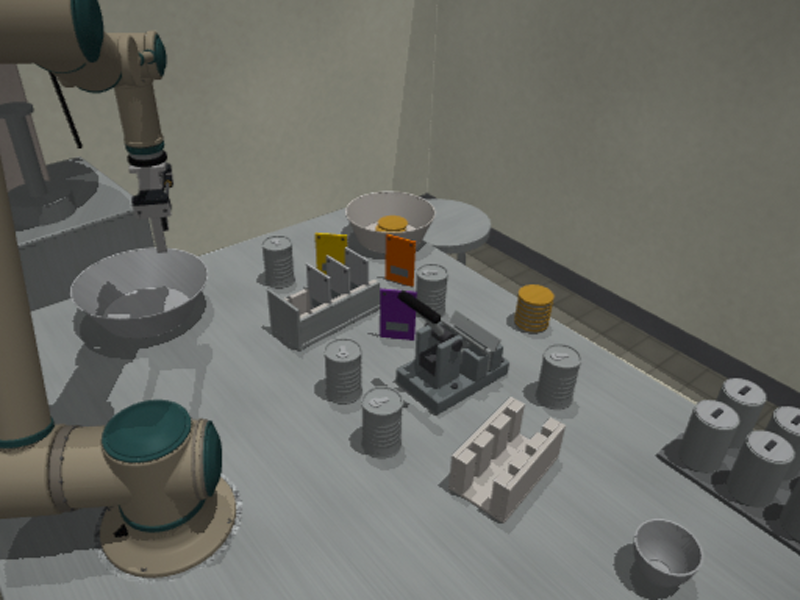

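The top view shows the rack (800x600 px: 285,330), press (460,290), stand (595,343) and cans at (352,220), (167,328), (405,395), (492,412), (553,222). The purple, yellow and orange plates are loose look-alikes. I'll enlarge both views next.

```bash
python3 - <<'E'
import pickle,cv2,numpy as np
d=pickle.load(open('d0.pkl','rb'))
def crop(n,x0,y0,x1,y1,k,f):
    im=cv2.resize(d[n]['frame'][y0:y1,x0:x1],None,fx=k,fy=k,interpolation=cv2.INTER_CUBIC)
    cv2.imwrite('pics/'+f,im[:,:,::-1])
crop('top',150,140,410,270,3,'c1.png')     # px = 150+u/3, 140+v/3
crop('side',160,140,370,335,3,'c2.png')
E
```

```text
(no output)
```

View pics/c1.png

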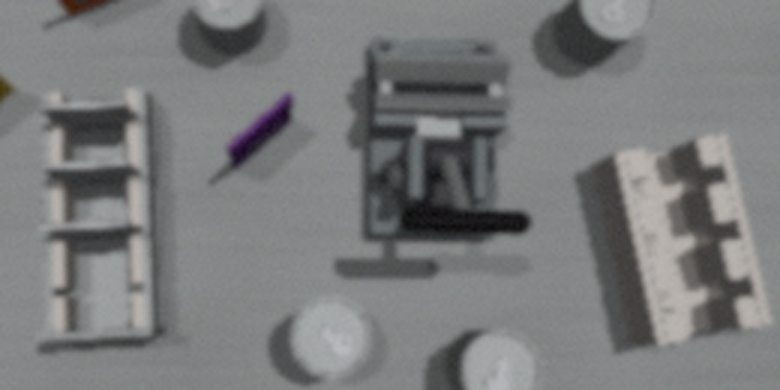

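View pics/c2.png

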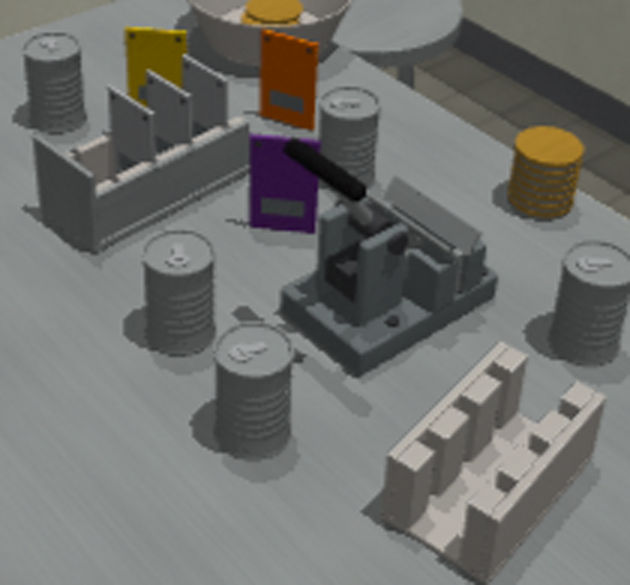

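Side crop: three aluminium plates stand in the rack with their tops at c2 (132,105), (168,85) and (206,72). The tall end plate is at (65,190), nearest the robot. That makes slot 1 empty, with plates 2, 3 and 4 present. What could be taken for plates is purple (283,180), yellow (155,60) and orange (290,75), all of them loose, coloured and outside the rack. Next I triangulate.

```bash
cat > h.py <<'E'
import numpy as np,cv2
from scipy.spatial.transform import Rotation as Ro
def P(c): 
    return np.array(c['intrinsics'],float)@np.hstack([cv2.Rodrigues(np.array(c['rvec'],float))[0],np.array(c['tvec'],float).reshape(3,1)])
def tri(views):  # [(cam,(u,v)),...]
    A=[]
    for c,(u,v) in views:
        p=P(c);A+=[u*p[2]-p[0],v*p[2]-p[1]]
    X=np.linalg.svd(np.array(A))[2][-1];return X[:3]/X[3]
def onz(c,uv,z):
    p=P(c);H=np.column_stack([p[:,0],p[:,1],p[:,2]*z+p[:,3]]);X=np.linalg.solve(H,[*uv,1]);return X[:2]/X[2]
def proj(c,X):
    X=np.atleast_2d(X);q=np.hstack([X,np.ones((len(X),1))])@P(c).T;return q[:,:2]/q[:,2:]
def delta(target,yaw=None,s=None):
    """row for tool to go to TCP target, tool down, tool y axis at world angle yaw"""
    w,x,y,z=s['tool_rot'];R=Ro.from_quat([x,y,z,w])
    d=R.inv().apply(np.array(target)-s['ee_pos'])/.12
    if yaw is None: return d.round(3),
    best=None
    for k in(0,np.pi):
        Y=np.array([np.cos(yaw+k),np.sin(yaw+k),0]);Z=np.array([0,0,-1.]);X=np.cross(Y,Z)
        rv=(R.inv()*Ro.from_matrix(np.column_stack([X,Y,Z]))).as_rotvec()/(np.pi/4)
        if best is None or np.linalg.norm(rv)<np.linalg.norm(best):best=rv
    return d.round(3),best.round(3)
E
python3 - <<'E'
import pickle,numpy as np
from h import *
d=pickle.load(open('d0.pkl','rb'));T,S=d['top'],d['side']
t=lambda u,v:(150+u/3-.33,140+v/3-.33)
s=lambda u,v:(160+u/3-.33,140+v/3-.33)
pts={'p2L':((48,232),(110,90),.142),'p2R':((142,228),(155,122),.142),'p3L':((46,172),(147,72),.142),'p3R':((141,167),(190,100),.142),
'p4L':((45,115),(184,58),.142),'p4R':((138,110),(228,90),.142),'endL':((40,345),(35,137),.11),'endR':((157,335),(97,190),.11),
'barL':((410,217),(290,148),.228),'barR':((523,222),(360,192),.228),
's-+':((660,345),(387,458),.085),'s--':((770,322),(468,515),.085),'s++':((615,155),(505,343),.085),'s+-':((725,135),(605,393),.085)}
for k,(a,b,z) in pts.items(): print(k,tri([(T,t(*a)),(S,s(*b))]).round(3),'top@z',onz(T,t(*a),z).round(3),'side@z',onz(S,s(*b),z).round(3))
for n,a in {'jawL':(393,88),'jawR':(490,90)}.items(): print(n,onz(T,t(*a),.1).round(3))
for i,a in enumerate([(352,215),(167,324),(406,392),(493,409),(554,219)]): print('can',onz(T,(a[0]*.64,a[1]*.64),.11).round(3))
for i,a in enumerate([(370,286),(280,208),(215,268)]): print('lookalike',onz(T,(a[0]*.64,a[1]*.64),.08).round(3))
E
```

```text
p2L [0.492 0.335 0.142] top@z [0.491 0.335] side@z [0.493 0.334]
p2R [0.498 0.251 0.139] top@z [0.497 0.251] side@z [0.496 0.247]
p3L [0.547 0.339 0.145] top@z [0.546 0.34 ] side@z [0.55  0.342]
p3R [0.551 0.255 0.146] top@z [0.553 0.254] side@z [0.554 0.261]
p4L [0.602 0.343 0.143] top@z [0.599 0.345] side@z [0.604 0.343]
p4R [0.608 0.26  0.136] top@z [0.606 0.26 ] side@z [0.602 0.252]
endL [0.392 0.341 0.113] top@z [0.39  0.343] side@z [0.396 0.344]
endR [0.405 0.236 0.094] top@z [0.401 0.237] side@z [0.397 0.215]
barL [0.503 0.019 0.228] top@z [0.505 0.017] side@z [0.502 0.019]
barR [ 0.505 -0.078  0.23 ] top@z [ 0.503 -0.077] side@z [ 0.507 -0.077]
s-+ [ 0.403 -0.241  0.083] top@z [ 0.403 -0.24 ] side@z [ 0.401 -0.242]
s-- [ 0.416 -0.336  0.092] top@z [ 0.427 -0.347] side@z [ 0.412 -0.329]
s++ [ 0.589 -0.203  0.084] top@z [ 0.586 -0.2  ] side@z [ 0.591 -0.205]
s+- [ 0.609 -0.31   0.089] top@z [ 0.609 -0.31 ] side@z [ 0.615 -0.308]
jawL [0.643 0.02 ]
jawR [ 0.644 -0.075]
can [0.729 0.184]
can [0.517 0.508]
can [0.406 0.076]
can [ 0.38  -0.079]
can [ 0.734 -0.195]
lookalike [0.601 0.147]
lookalike [0.748 0.324]
lookalike [0.628 0.439]
```

Heights agree with the text: plate tops about 142 mm, bar 229 mm, stand 85 mm. Plate 2's centre is about (0.494, 0.293), rack yaw about 4°. Press yaw is about 0 with the jaw near (0.645, -0.029). I move over plate 2.

Emit:
apply_moves --deltas '[{"dx": -1,"dy": -0.3,"az": 0.668},{"dx": -1,"dy": -0.3,"az": 0.668},{"dx": -1,"dy": -0.3,"az": 0.668},{"dx": -1,"dy": -0.3,"az": 0.668},{"dx": -1,"dy": -0.3,"az": 0.668}]' --claw 0.34

```text
invalid input
```

Emit:
apply_moves --deltas '[{"dx": -0.9,"dy": 0.3,"az": 0.668},{"dx": -0.9,"dy": 0.3,"az": 0.668},{"dx": -0.9,"dy": 0.3,"az": 0.668},{"dx": -0.9,"dy": 0.3,"az": 0.668},{"dx": -0.9,"dy": 0.3,"az": 0.668}]'

```text
invalid input
```

Emit:
apply_moves --deltas '[{"dx": -0.638,"dy": 0.478},{"dx": -0.638,"dy": 0.478},{"dx": -0.638,"dy": 0.478},{"dx": -0.638,"dy": 0.478},{"dx": -0.638,"dy": 0.478}]'

```text
invalid input
```

```bash
cat > look.py <<'E'
import sys,cv2,pickle
from station import monitor,snapshot
n,f=sys.argv[1:3]
d=snapshot(n);pickle.dump(d,open(f+'.pkl','wb'))
s=monitor.read_state();print(s['time_s'],s['ee_pos'].round(4),s['tool_rot'].round(4),s['contact_force'].round(1),round(float(s['width']),3))
im=d['frame']
if len(sys.argv)>3:
    x0,y0,x1,y1=map(int,sys.argv[3:7]);im=im[y0:y1,x0:x1]
k=min(800/im.shape[1],600/im.shape[0]);print('scale',k)
cv2.imwrite(f'pics/{f}.png',cv2.resize(im,None,fx=k,fy=k,interpolation=cv2.INTER_CUBIC)[:,:,::-1])
E
python3 look.py wrist w1
```

```text
0.2 [0.2478 0.5185 0.205 ] [-1.000e-04  2.211e-01  9.753e-01 -5.000e-04] [0.  0.1 0.7] 1.0
scale 1.5625
```

View pics/w1.png

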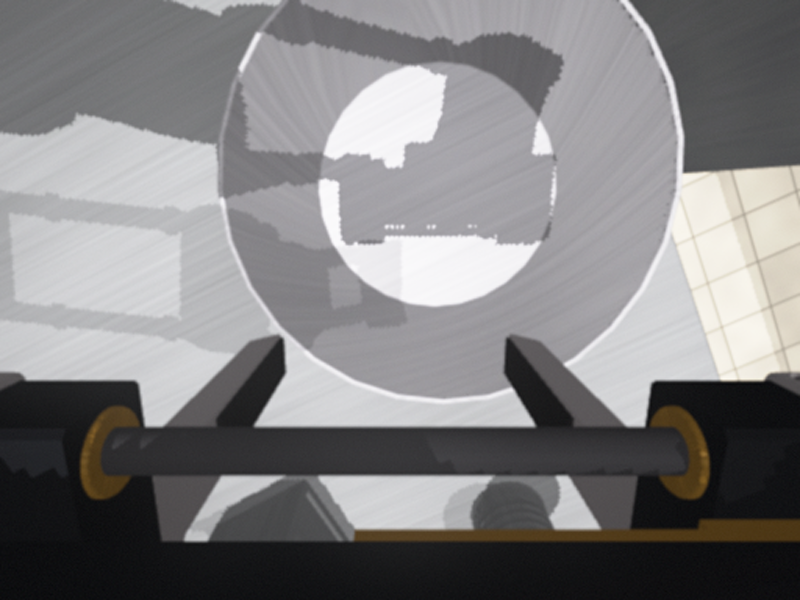

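The wrist view shows only the bowl; the moves were refused. I try again with every field given.

Emit:
apply_moves --deltas '[{"dx": -1,"dy": -0.3,"dz": 0,"ax": 0,"ay": 0,"az": 0.668},{"dx": -1,"dy": -0.3,"dz": 0,"ax": 0,"ay": 0,"az": 0.668},{"dx": -1,"dy": -0.3,"dz": 0,"ax": 0,"ay": 0,"az": 0.668},{"dx": -1,"dy": -0.3,"dz": 0,"ax": 0,"ay": 0,"az": 0.668},{"dx": -1,"dy": -0.3,"dz": 0,"ax": 0,"ay": 0,"az": 0.668}]' --claw 0.34

```text
time_s: 0.62
ee_pos: [0.3423, 0.4331, 0.2053]
tool_rot: [-0.0, 0.47, 0.883, -0.0]
contact_force: [-0.9, 0.6, -0.1]
width: 0.684
grasp_force: 0.0
```

Emit:
apply_moves --deltas '[{"dx": -0.9,"dy": 0.3,"dz": 0,"ax": 0,"ay": 0,"az": 0.668},{"dx": -0.9,"dy": 0.3,"dz": 0,"ax": 0,"ay": 0,"az": 0.668},{"dx": -0.9,"dy": 0.3,"dz": 0,"ax": 0,"ay": 0,"az": 0.668},{"dx": -0.9,"dy": 0.3,"dz": 0,"ax": 0,"ay": 0,"az": 0.668},{"dx": -0.9,"dy": 0.3,"dz": 0,"ax": 0,"ay": 0,"az": 0.668}]'

```text
time_s: 1.03
ee_pos: [0.4319, 0.3657, 0.2052]
tool_rot: [-0.0, 0.681, 0.733, -0.0]
contact_force: [-0.4, 1.4, 0.6]
width: 0.347
grasp_force: 0.0
```

Emit:
apply_moves --deltas '[{"dx": -0.638,"dy": 0.478,"dz": 0,"ax": 0,"ay": 0,"az": 0},{"dx": -0.638,"dy": 0.478,"dz": 0,"ax": 0,"ay": 0,"az": 0},{"dx": -0.638,"dy": 0.478,"dz": 0,"ax": 0,"ay": 0,"az": 0},{"dx": -0.638,"dy": 0.478,"dz": 0,"ax": 0,"ay": 0,"az": 0},{"dx": -0.638,"dy": 0.478,"dz": 0,"ax": 0,"ay": 0,"az": 0}]'

```text
time_s: 1.45
ee_pos: [0.4933, 0.2949, 0.2053]
tool_rot: [-0.001, 0.679, 0.734, -0.0]
contact_force: [0.1, -0.2, 0.0]
width: 0.341
grasp_force: 0.0
```

```bash
python3 look.py wrist w2
```

```text
1.5 [0.4929 0.2954 0.2054] [-0.001   0.6789  0.7342 -0.    ] [-0.3  0.6  0.2] 0.338
scale 1.5625
```

View pics/w2.png

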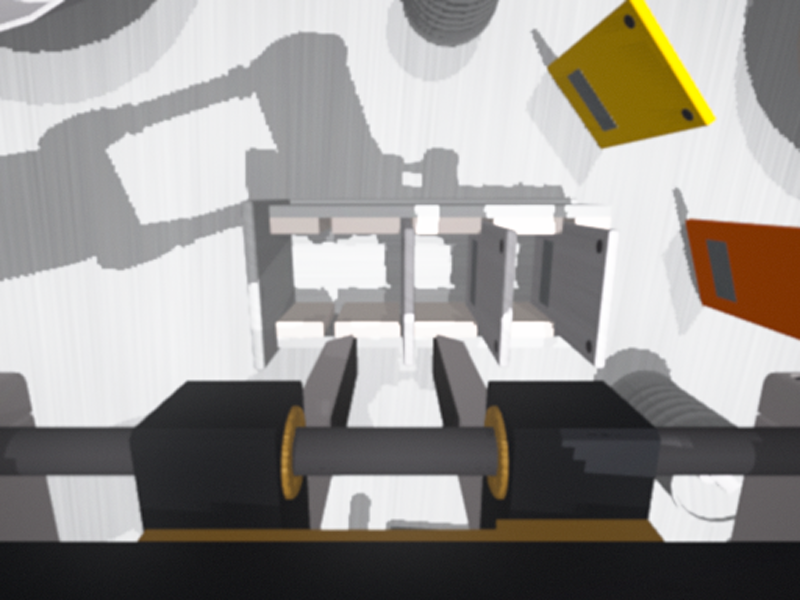

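Plate 2's top edge runs from about (408,228) to (407,367) in the wrist view; the fingertips straddle it at x≈353 and 435. Tall end is at the left, with slot 1 empty at (325,270).

```bash
python3 - <<'E'
import pickle,numpy as np
from h import *
W=pickle.load(open('w2.pkl','rb'))
f=lambda u,v:(u/1.5625-.2,v/1.5625-.2)
for p in [(408,228),(407,367),(511,228),(500,366),(614,228),(600,368)]: print(p,onz(W,f(*p),.142).round(4))
for X in [(.4913,.335,.142),(.4975,.251,.142),(.494,.293,.142)]: print(proj(W,X)*1.5625)
E
```

```text
(408, 228) [0.4966 0.3464]
(407, 367) [0.5029 0.2664]
(511, 228) [0.5522 0.3508]
(500, 366) [0.5569 0.2713]
(614, 228) [0.6078 0.3552]
(600, 368) [0.6152 0.2747]
[[396.31593953 247.94248869]]
[[395.41500616 390.41522947]]
[[395.14802055 321.85207643]]
```

```bash
python3 - <<'E'
import pickle,numpy as np
from h import *
W=pickle.load(open('w2.pkl','rb'));d=pickle.load(open('d0.pkl','rb'));T,S=d['top'],d['side']
f=lambda u,v:(u/1.5625-.2,v/1.5625-.2)
R=cv2.Rodrigues(np.array(W['rvec'],float))[0];print('cam',-R.T@np.ravel(W['tvec']),R[2])
print('tip mid@.205',onz(W,f(394,342),.205),onz(W,f(394,382),.205), 'tcp proj',proj(W,(.493,.295,.205))*1.5625)
t=lambda u,v:(150+u/3-.33,140+v/3-.33);s=lambda u,v:(160+u/3-.33,140+v/3-.33)
for w,a,b in [((408,228),(48,232),(110,90)),((407,367),(142,228),(155,122)),((511,228),(46,172),(147,72)),((500,366),(141,167),(190,100)),((614,228),(45,115),(184,58)),((600,368),(138,110),(228,90))]:
    print('TW',tri([(T,t(*a)),(W,f(*w))]).round(3),'SW',tri([(S,s(*b)),(W,f(*w))]).round(3),'TS',tri([(T,t(*a)),(S,s(*b))]).round(3))
E
```

```text
cam [0.48814637 0.36294941 0.38485851] [ 0.01711664 -0.2288415  -0.9733132 ]
tip mid@.205 [0.49255807 0.30233355] [0.493997   0.28407355] tcp proj [[393.3723192  357.94050061]]
TW [0.496 0.344 0.102] SW [0.498 0.345 0.134] TS [0.492 0.335 0.142]
TW [0.502 0.255 0.112] SW [0.505 0.261 0.131] TS [0.498 0.251 0.139]
TW [0.553 0.347 0.119] SW [0.555 0.35  0.136] TS [0.547 0.339 0.145]
TW [0.56  0.259 0.113] SW [0.559 0.269 0.136] TS [0.551 0.255 0.146]
TW [0.603 0.349 0.141] SW [0.613 0.355 0.133] TS [0.602 0.343 0.143]
TW [0.614 0.265 0.129] SW [0.619 0.271 0.128] TS [0.608 0.26  0.136]
```

Wrist and fixed views disagree by about 7 mm in x and 13 mm in y, so I check the fixed cameras against the known fingertip position.

```bash
python3 - <<'E'
from station import monitor,snapshot
import cv2,numpy as np,pickle
from h import *
T=snapshot('top');S=snapshot('side');pickle.dump((T,S),open('d1.pkl','wb'))
s=monitor.read_state();p=s['ee_pos'];print(p, proj(T,p),proj(S,p))
c=[]
for C in(T,S):
    u,v=proj(C,p)[0].round().astype(int)
    x0=max(u-50,0);y0=max(v-60,0);print(x0,y0)
    im=C['frame'][y0:y0+120,x0:x0+100];c.append(cv2.resize(im,(400,480),interpolation=cv2.INTER_CUBIC))
cv2.imwrite('pics/tip.png',np.hstack(c)[:,:,::-1])
E
```

```text
[0.49288824 0.29544277 0.20549737] [[176.15762914 214.80430985]] [[201.73613264 158.41590512]]
126 155
152 98
```

View pics/tip.png

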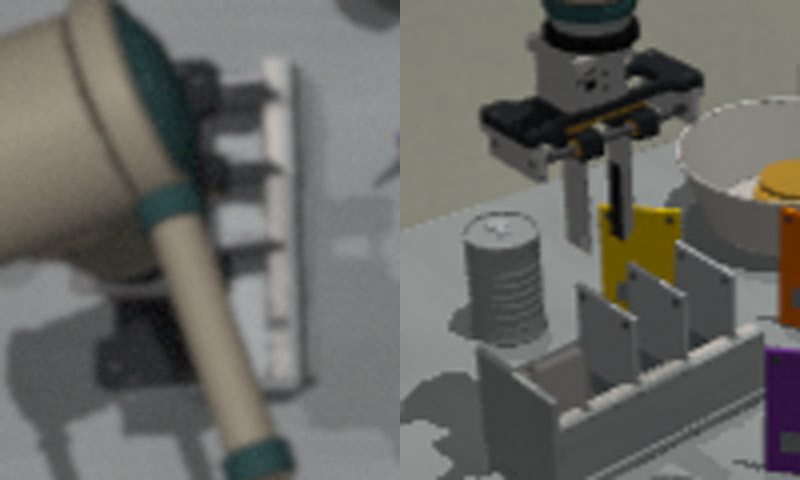

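```bash
python3 - <<'E'
import pickle
from h import *
T,S=pickle.load(open('d1.pkl','rb'));W=pickle.load(open('w2.pkl','rb'))
for X in [(.493,.2954,.142),(.4997,.3064,.142),(.4997,.3064,.132),(.4917,.333,.142),(.4967,.253,.142),(.4966,.3464,.142),(.5029,.2664,.142)]: print(X,proj(S,X),(proj(S,X)-[152,98])*4+[400,0], proj(T,X))
print(W['intrinsics'],S['intrinsics'],T['intrinsics'])
E
python3 - <<'E'
import cv2
im=cv2.imread('pics/w2.png')
c=cv2.resize(im[190:400,240:640],None,fx=2,fy=2,interpolation=cv2.INTER_CUBIC);cv2.imwrite('pics/w2c.png',c)
E
```

```text
(0.493, 0.2954, 0.142) [[202.58985082 174.42213511]] [[602.35940327 305.68854046]] [[180.48920106 216.81458672]]
(0.4997, 0.3064, 0.142) [[202.44441081 172.43678261]] [[601.77764324 297.74713045]] [[176.56168192 214.24997512]]
(0.4997, 0.3064, 0.132) [[202.56941244 174.87835614]] [[602.27764976 307.51342457]] [[177.22957838 214.57503619]]
(0.4917, 0.333, 0.142) [[196.27984309 169.93190627]] [[577.11937235 287.72762507]] [[166.56221995 216.93607749]]
(0.4967, 0.253, 0.142) [[210.49459874 179.43896676]] [[633.97839496 325.75586704]] [[196.19940879 215.85807212]]
(0.4966, 0.3464, 0.142) [[195.37340056 167.88365971]] [[573.49360226 279.53463886]] [[161.71359907 215.00713231]]
(0.5029, 0.2664, 0.142) [[209.76792225 177.12722388]] [[631.07168898 316.50889552]] [[191.37227645 213.45819876]]
[[283.76909454   0.         252.25942562]
 [  0.         283.76909454 191.8362401 ]
 [  0.           0.           1.        ]] [[430.82311279   0.         253.70386392]
 [  0.         430.82311279 188.6156806 ]
 [  0.           0.           1.        ]] [[358.14239068   0.         251.89895593]
 [  0.         358.14239068 192.59479689]
 [  0.           0.           1.        ]]
```

View pics/w2c.png

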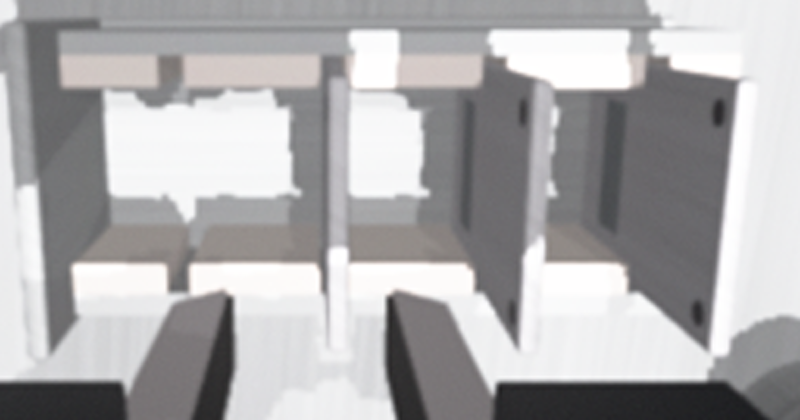

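In the enlarged crop, plate 2's edge runs (337,78)–(337,350) and the fingertips are at (235,290) and (388,290), so the discrepancy remains. I go down to just above the plate's top, where tip and plate are at the same depth, and compare directly.

Emit:
apply_moves --deltas '[{"dx": 0,"dy": 0.03,"dz": 0.2,"ax": 0,"ay": 0,"az": 0},{"dx": 0,"dy": 0.03,"dz": 0.4,"ax": 0,"ay": 0,"az": 0},{"dx": 0,"dy": 0.03,"dz": 0.45,"ax": 0,"ay": 0,"az": 0},{"dx": 0,"dy": 0.03,"dz": 0.45,"ax": 0,"ay": 0,"az": 0}]'

```text
time_s: 1.93
ee_pos: [0.4956, 0.2945, 0.1497]
tool_rot: [-0.001, 0.679, 0.734, -0.002]
contact_force: [0.1, -0.1, 1.2]
width: 0.338
grasp_force: 0.0
```

```bash
python3 look.py wrist w3 140 90 400 285
```

```text
1.9833 [0.4968 0.2948 0.1512] [-5.000e-04  6.792e-01  7.339e-01 -7.000e-04] [ 0.  -0.4  0.3] 0.342
scale 3.076923076923077
```

View pics/w3.png

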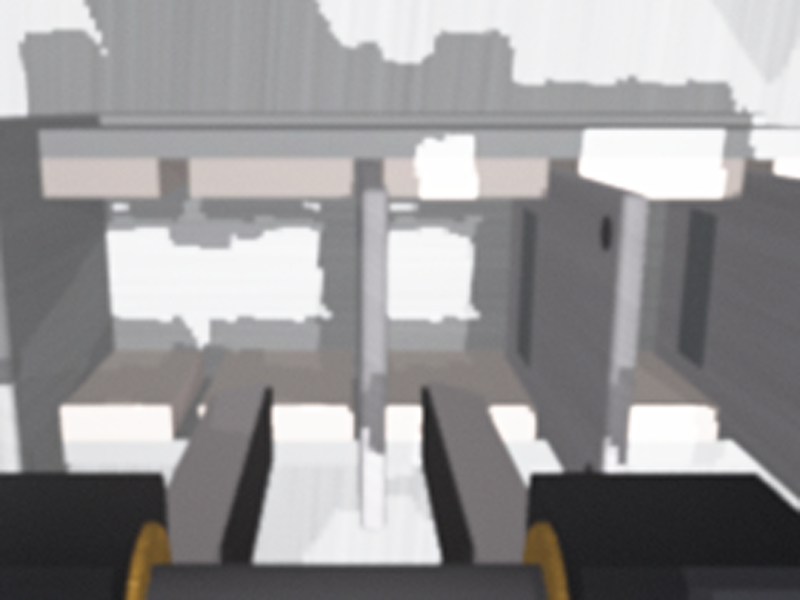

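Directly seen: plate edge (374,190)–(373,525), tips at x 272 and 422 (mid 347), so the plate is about 6 mm further in +x and about 14 mm in +y. The wrist view is the one to trust at close range.

```bash
python3 - <<'E'
import pickle
from h import *
from station import monitor
s=monitor.read_state()
W3=pickle.load(open('w3.pkl','rb'));W2=pickle.load(open('w2.pkl','rb'))
f=lambda u,v:(140+(u+.5)/3.0769-.5,90+(v+.5)/3.0769-.5)
g=lambda u,v:((u+.5)/1.5625-.5,(v+.5)/1.5625-.5)
a,b=onz(W3,f(375,190),.142),onz(W3,f(373,525),.142);print(a,b,(a+b)/2)
print(onz(W3,f(347,390),.151),proj(W3,s['ee_pos']),f(347,428))
print(tri([(W3,f(375,190)),(W2,g(408,229))]),tri([(W3,f(373,525)),(W2,g(407,366))]))
c=(a+b)/2
print(delta([*c,.107],np.radians(4.5),s))
E
```

```text
[0.49761953 0.34612077] [0.50389152 0.2685459 ] [0.50075553 0.30733333]
[0.49500952 0.30404689] [[254.08012445 229.86505182]] (252.4383470376028, 228.76354447658358)
[0.49749334 0.3451622  0.13157494] [0.50421182 0.26189956 0.12892545]
(array([0.101, 0.041, 0.368]), array([-0.002,  0.   , -0.001]))
```

Emit:
apply_moves --deltas '[{"dx": 0.1,"dy": 0.05,"dz": 0,"ax": 0,"ay": 0,"az": 0},{"dx": 0.1,"dy": 0.05,"dz": 0.1,"ax": 0,"ay": 0,"az": 0},{"dx": 0.1,"dy": 0.05,"dz": 0.25,"ax": 0,"ay": 0,"az": 0},{"dx": 0.1,"dy": 0.05,"dz": 0.38,"ax": 0,"ay": 0,"az": 0},{"dx": 0.1,"dy": 0.05,"dz": 0.38,"ax": 0,"ay": 0,"az": 0}]'

```text
time_s: 2.4
ee_pos: [0.5024, 0.3072, 0.1045]
tool_rot: [-0.001, 0.68, 0.734, -0.001]
contact_force: [-0.2, -0.0, 0.1]
width: 0.339
grasp_force: 0.0
```

Emit:
apply_moves --deltas '[{"dx": 0,"dy": 0,"dz": 0,"ax": 0,"ay": 0,"az": 0},{"dx": 0,"dy": 0,"dz": 0,"ax": 0,"ay": 0,"az": 0},{"dx": 0,"dy": 0,"dz": 0,"ax": 0,"ay": 0,"az": 0},{"dx": 0,"dy": 0,"dz": 0,"ax": 0,"ay": 0,"az": 0},{"dx": 0,"dy": 0,"dz": 0,"ax": 0,"ay": 0,"az": 0},{"dx": 0,"dy": 0,"dz": 0,"ax": 0,"ay": 0,"az": 0}]' --claw 0

```text
time_s: 2.9
ee_pos: [0.5016, 0.3068, 0.1071]
tool_rot: [-0.001, 0.68, 0.733, -0.001]
contact_force: [-3.3, 0.2, 4.6]
width: 0.06
grasp_force: 30.0
```

Gripped (5.6 mm wide, 30 N). I lift straight up, then carry it towards the press.

Emit:
apply_moves --deltas '[{"dx": 0,"dy": 0,"dz": -0.1,"ax": 0,"ay": 0,"az": 0},{"dx": 0,"dy": 0,"dz": -0.3,"ax": 0,"ay": 0,"az": 0},{"dx": 0,"dy": 0,"dz": -0.6,"ax": 0,"ay": 0,"az": 0},{"dx": 0,"dy": 0,"dz": -0.9,"ax": 0,"ay": 0,"az": 0},{"dx": 0,"dy": 0,"dz": -1,"ax": 0,"ay": 0,"az": 0}]'

```text
time_s: 3.32
ee_pos: [0.5054, 0.3076, 0.2316]
tool_rot: [0.002, 0.68, 0.733, 0.004]
contact_force: [1.5, 0.5, -2.1]
width: 0.065
grasp_force: 30.0
```

Emit:
apply_moves --deltas '[{"dx": 0,"dy": 0,"dz": -0.3,"ax": 0,"ay": 0,"az": 0},{"dx": 0,"dy": 0,"dz": -0.6,"ax": 0,"ay": 0,"az": 0},{"dx": 0,"dy": 0,"dz": -0.6,"ax": 0,"ay": 0,"az": 0}]'

```text
time_s: 3.57
ee_pos: [0.5062, 0.3079, 0.3058]
tool_rot: [0.003, 0.68, 0.733, 0.007]
contact_force: [0.6, 0.9, -0.5]
width: 0.063
grasp_force: 30.0
```

Emit:
apply_moves --deltas '[{"dx": -0.2,"dy": 0.2,"dz": 0,"ax": 0,"ay": 0,"az": 0.09},{"dx": -0.4,"dy": 0.4,"dz": 0,"ax": 0,"ay": 0,"az": 0.09},{"dx": -0.65,"dy": 0.6,"dz": 0,"ax": 0,"ay": 0,"az": 0.09},{"dx": -0.9,"dy": 0.77,"dz": 0,"ax": 0,"ay": 0,"az": 0.09},{"dx": -0.9,"dy": 0.77,"dz": 0,"ax": 0,"ay": 0,"az": 0.09}]'

```text
time_s: 3.98
ee_pos: [0.6076, 0.1998, 0.2961]
tool_rot: [0.002, 0.708, 0.707, -0.001]
contact_force: [-0.2, -0.3, -1.7]
width: 0.06
grasp_force: 30.0
```

Emit:
apply_moves --deltas '[{"dx": -0.3,"dy": 0.15,"dz": 0,"ax": 0,"ay": 0,"az": 0},{"dx": -0.6,"dy": 0.3,"dz": 0,"ax": 0,"ay": 0,"az": 0},{"dx": -0.9,"dy": 0.4,"dz": 0,"ax": 0,"ay": 0,"az": 0},{"dx": -1,"dy": 0.4,"dz": 0,"ax": 0,"ay": 0,"az": 0}]'

```text
time_s: 4.32
ee_pos: [0.654, 0.0805, 0.2962]
tool_rot: [0.001, 0.707, 0.707, -0.001]
contact_force: [0.6, 0.3, -2.0]
width: 0.061
grasp_force: 30.0
```

Emit:
apply_moves --deltas '[{"dx": -0.3,"dy": 0,"dz": 0,"ax": 0,"ay": 0,"az": 0},{"dx": -0.6,"dy": 0,"dz": 0,"ax": 0,"ay": 0,"az": 0},{"dx": -0.9,"dy": 0,"dz": 0,"ax": 0,"ay": 0,"az": 0},{"dx": -1,"dy": 0,"dz": 0,"ax": 0,"ay": 0,"az": 0}]'

```text
time_s: 4.65
ee_pos: [0.6519, -0.0388, 0.2971]
tool_rot: [0.001, 0.707, 0.707, -0.002]
contact_force: [0.1, -0.2, -2.2]
width: 0.061
grasp_force: 30.0
```

Emit:
apply_moves --deltas '[{"dx": -0.3,"dy": 0,"dz": 0,"ax": 0,"ay": 0,"az": 0},{"dx": -0.6,"dy": 0,"dz": 0,"ax": 0,"ay": 0,"az": 0},{"dx": -0.6,"dy": 0,"dz": 0,"ax": 0,"ay": 0,"az": 0},{"dx": -0.6,"dy": 0,"dz": 0,"ax": 0,"ay": 0,"az": 0}]'

```text
time_s: 4.98
ee_pos: [0.6525, -0.107, 0.2971]
tool_rot: [-0.001, 0.706, 0.708, -0.0]
contact_force: [-0.3, 0.4, -2.1]
width: 0.062
grasp_force: 30.0
```

```bash
python3 look.py wrist w4
```

```text
5.0333 [ 0.6525 -0.1056  0.2973] [-1.000e-03  7.057e-01  7.085e-01  3.000e-04] [-1.2  0.8 -1.3] 0.063
scale 1.5625
```

View pics/w4.png

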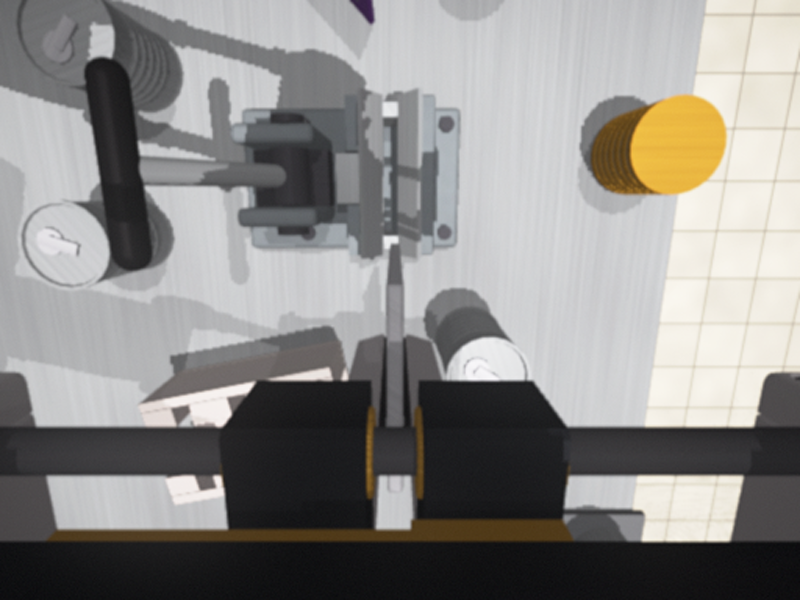

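The wrist view shows the plate hanging straight, its near lower corner at (395,240). The jaw slit is centred at about (391,173), its ends near (390,107) and (391,242). The bar runs from (103,62) to (133,265). I compute positions from these.

```bash
python3 - <<'E'
import pickle
from h import *
W=pickle.load(open('w4.pkl','rb'));d=pickle.load(open('d0.pkl','rb'));T,S=d['top'],d['side']
g=lambda u,v:((u+.5)/1.5625-.5,(v+.5)/1.5625-.5)
for n,p,z in [('slitT',(390,112),.1),('slitB',(391.5,238),.1),('flL',(362,175),.112),('flR',(420,175),.112),('fTop',(365,92),.112),('fBot',(365,258),.112),('bar+',(107,60),.228),('bar-',(131,266),.228),('plate corner',(395,240),.202),
 ('base corners',(250,245),.02),('',(458,245),.02),('',(460,108),.02)]:
    print(n,onz(W,g(*p),z).round(4))
# tri bar with top and side
t=lambda u,v:(150+u/3-.33,140+v/3-.33);s=lambda u,v:(160+u/3-.33,140+v/3-.33)
m=g(119,163)
print('bar TW',tri([(T,t(466,220)),(W,m)]),'SW',tri([(S,s(325,170)),(W,m)]))
# edge profile rows across the slit
im=cv2.cvtColor(W['frame'],cv2.COLOR_RGB2GRAY)
for v in (85,95,125,135): print(v,im[v,224:276])
print([int(x) for x in im[50:175,250]])
E
```

```text
slitT [0.6483 0.0256]
slitB [ 0.6497 -0.0739]
flL [ 0.6263 -0.0232]
flR [ 0.6723 -0.023 ]
fTop [0.6294 0.0377]
fBot [ 0.6279 -0.0893]
bar+ [0.505 0.028]
bar- [ 0.5032 -0.0782]
plate corner [ 0.6526 -0.0656]
base corners [ 0.5037 -0.089 ]
 [ 0.7175 -0.0882]
 [0.7147 0.043 ]
bar TW [ 0.50430763 -0.02634555  0.23141478] SW [ 0.5055336  -0.02580359  0.22671216]
85 [104 104 103  97  93 104 108 108 107 125 154 160 161 160 155 156 158 157
 155 156 149 141 145 147 145 130  91  79  79  86 110 131 135 134 137 137
 135 139 141 139 138 140 143 162 188 190 182 174 175 173 174 175]
95 [ 98  99  99  99 101 107 111 107 104 104 103 114 136 151 155 157 158 157
 155 153 152 154 167 173 170 153 108  77  77  84 108 132 134 135 136 137
 136 138 139 141 137 140 146 167 188 190 184 176 176 176 175 175]
125 [135 139 139 137 136 128 112 107 104 105 102 101 102 101 102 100 101 102
 101 103 126 159 168 168 167 152 104  79  77  83 108 131 135 135 137 137
 135 138 139 138 138 139 150 167 165 125 103 101 102 101 102 101]
135 [103 102 103 102 102 101 102 106 105 102 104 102 102 104 101 101 103 105
 101 105 115 123 103  99 101  99  91  79  75  83 103 123 124 127 133 134
 136 137 138 138 138 138 130 117 115 111 101  98 100  98  99 101]
[205, 204, 206, 206, 205, 206, 205, 206, 201, 181, 146, 125, 121, 120, 144, 200, 226, 228, 228, 228, 229, 231, 233, 232, 196, 132, 93, 88, 88, 83, 80, 85, 89, 91, 90, 91, 91, 91, 91, 92, 97, 105, 108, 109, 107, 108, 108, 107, 105, 102, 91, 81, 79, 81, 81, 93, 108, 126, 132, 116, 94, 80, 79, 78, 78, 80, 87, 93, 100, 104, 106, 107, 106, 106, 106, 104, 102, 94, 89, 91, 90, 90, 93, 98, 93, 91, 91, 90, 91, 97, 100, 94, 89, 90, 91, 91, 89, 86, 83, 87, 134, 210, 234, 234, 230, 206, 161, 129, 117, 108, 101, 98, 96, 94, 96, 92, 94, 95, 93, 94, 94, 95, 94, 96, 95]
```

The estimates agree: jaw at about (0.6487, -0.025), yaw about 0. I centre over the jaw and lower into the mouth.

Emit:
apply_moves --deltas '[{"dx": 0.3,"dy": -0.03,"dz": 0,"ax": 0,"ay": 0,"az": 0},{"dx": 0.6,"dy": -0.03,"dz": 0,"ax": 0,"ay": 0,"az": 0},{"dx": 0.67,"dy": -0.03,"dz": 0,"ax": 0,"ay": 0,"az": 0},{"dx": 0.67,"dy": -0.03,"dz": 0,"ax": 0,"ay": 0,"az": 0},{"dx": 0.67,"dy": -0.03,"dz": 0.3,"ax": 0,"ay": 0,"az": 0},{"dx": 0.67,"dy": -0.03,"dz": 0.55,"ax": 0,"ay": 0,"az": 0},{"dx": 0.67,"dy": -0.03,"dz": 0.7,"ax": 0,"ay": 0,"az": 0},{"dx": 0.67,"dy": -0.03,"dz": 0.7,"ax": 0,"ay": 0,"az": 0}]'

```text
time_s: 5.7
ee_pos: [0.6458, -0.0251, 0.2089]
tool_rot: [-0.004, 0.705, 0.709, -0.003]
contact_force: [-0.1, 0.0, -2.8]
width: 0.061
grasp_force: 30.0
```

Emit:
apply_moves --deltas '[{"dx": 0,"dy": 0,"dz": 0.1,"ax": 0,"ay": 0,"az": 0},{"dx": 0,"dy": 0,"dz": 0.2,"ax": 0,"ay": 0,"az": 0},{"dx": 0,"dy": 0,"dz": 0.3,"ax": 0,"ay": 0,"az": 0},{"dx": 0,"dy": 0,"dz": 0.4,"ax": 0,"ay": 0,"az": 0},{"dx": 0,"dy": 0,"dz": 0.4,"ax": 0,"ay": 0,"az": 0}]'

```text
time_s: 6.12
ee_pos: [0.6482, -0.0256, 0.1648]
tool_rot: [-0.001, 0.705, 0.709, -0.001]
contact_force: [-1.1, 0.4, -2.4]
width: 0.067
grasp_force: 30.0
```

Emit:
apply_moves --deltas '[{"dx": 0,"dy": 0,"dz": 0.08,"ax": 0,"ay": 0,"az": 0},{"dx": 0,"dy": 0,"dz": 0.16,"ax": 0,"ay": 0,"az": 0},{"dx": 0,"dy": 0,"dz": 0.23,"ax": 0,"ay": 0,"az": 0},{"dx": 0,"dy": 0,"dz": 0.26,"ax": 0,"ay": 0,"az": 0},{"dx": 0,"dy": 0,"dz": 0.26,"ax": 0,"ay": 0,"az": 0}]'

```text
time_s: 6.53
ee_pos: [0.6482, -0.0255, 0.1334]
tool_rot: [-0.001, 0.705, 0.709, -0.001]
contact_force: [0.6, 0.2, -1.6]
width: 0.06
grasp_force: 30.0
```

Emit:
apply_moves --deltas '[{"dx": 0,"dy": 0,"dz": 0.015,"ax": 0,"ay": 0,"az": 0},{"dx": 0,"dy": 0,"dz": 0.03,"ax": 0,"ay": 0,"az": 0},{"dx": 0,"dy": 0,"dz": 0.03,"ax": 0,"ay": 0,"az": 0},{"dx": 0,"dy": 0,"dz": 0.03,"ax": 0,"ay": 0,"az": 0}]'

```text
time_s: 6.87
ee_pos: [0.6491, -0.0256, 0.1313]
tool_rot: [0.0, 0.705, 0.709, 0.0]
contact_force: [0.2, 0.5, -1.9]
width: 0.061
grasp_force: 30.0
```

Emit:
apply_moves --deltas '[{"dx": 0,"dy": 0,"dz": 0.015,"ax": 0,"ay": 0,"az": 0},{"dx": 0,"dy": 0,"dz": 0.03,"ax": 0,"ay": 0,"az": 0},{"dx": 0,"dy": 0,"dz": 0.03,"ax": 0,"ay": 0,"az": 0},{"dx": 0,"dy": 0,"dz": 0.03,"ax": 0,"ay": 0,"az": 0}]'

```text
time_s: 7.2
ee_pos: [0.6495, -0.0257, 0.1301]
tool_rot: [0.001, 0.705, 0.709, 0.001]
contact_force: [-2.1, -1.0, 6.9]
width: 0.061
grasp_force: 30.0
```

Contact at TCP z 0.130, which is plate bottom on the 35 mm floor as expected. Release, rise, then go above the bar.

Emit:
apply_moves --deltas '[{"dx": 0,"dy": 0,"dz": -0.03,"ax": 0,"ay": 0,"az": 0},{"dx": 0,"dy": 0,"dz": -0.03,"ax": 0,"ay": 0,"az": 0},{"dx": 0,"dy": 0,"dz": -0.03,"ax": 0,"ay": 0,"az": 0},{"dx": 0,"dy": 0,"dz": -0.03,"ax": 0,"ay": 0,"az": 0},{"dx": 0,"dy": 0,"dz": -0.03,"ax": 0,"ay": 0,"az": 0},{"dx": 0,"dy": 0,"dz": -0.2,"ax": 0,"ay": 0,"az": 0},{"dx": 0,"dy": 0,"dz": -0.5,"ax": 0,"ay": 0,"az": 0},{"dx": 0,"dy": 0,"dz": -0.8,"ax": 0,"ay": 0,"az": 0},{"dx": 0,"dy": 0,"dz": -1,"ax": 0,"ay": 0,"az": 0},{"dx": 0,"dy": 0,"dz": -1,"ax": 0,"ay": 0,"az": 0}]' --claw 0.34

```text
time_s: 8.03
ee_pos: [0.652, -0.026, 0.2538]
tool_rot: [0.005, 0.705, 0.709, 0.003]
contact_force: [-0.2, 0.3, 0.1]
width: 0.337
grasp_force: 0.0
```

Emit:
apply_moves --deltas '[{"dx": 0,"dy": -0.2,"dz": -0.1,"ax": 0,"ay": 0,"az": 0},{"dx": 0,"dy": -0.4,"dz": -0.2,"ax": 0,"ay": 0,"az": 0},{"dx": 0,"dy": -0.7,"dz": -0.2,"ax": 0,"ay": 0,"az": 0},{"dx": 0,"dy": -1,"dz": -0.2,"ax": 0,"ay": 0,"az": 0},{"dx": 0,"dy": -1,"dz": -0.2,"ax": 0,"ay": 0,"az": 0}]' --claw 0

```text
time_s: 8.45
ee_pos: [0.5213, -0.0253, 0.2706]
tool_rot: [-0.003, 0.705, 0.709, -0.002]
contact_force: [-0.1, 0.7, 0.3]
width: 0.025
grasp_force: 0.0
```

```bash
python3 look.py wrist w5; python3 look.py side s5; python3 - <<'E'
import pickle,cv2,numpy as np
a=pickle.load(open('w5.pkl','rb'))['frame'];b=pickle.load(open('s5.pkl','rb'))['frame'][160:290,240:413]
im=np.hstack([cv2.resize(a,(400,300)),cv2.resize(b,(400,300))]);cv2.imwrite('pics/ws5.png',im[:,:,::-1])
E
```

```text
8.5 [ 0.5253 -0.0257  0.271 ] [-1.000e-03  7.054e-01  7.088e-01 -7.000e-04] [ 0.7 -0.7  0.5] 0.008
scale 1.5625
8.55 [ 0.5277 -0.026   0.2712] [-1.000e-04  7.055e-01  7.088e-01  0.000e+00] [ 0.  -0.4 -0. ] 0.002
scale 1.5625
```

View pics/ws5.png

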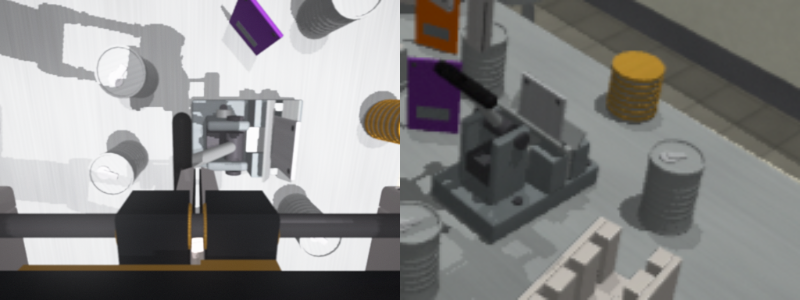

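The right panel shows the plate standing in the jaw at (540,105), and the handle up. I push the bar along its arc.

Emit:
apply_moves --deltas '[{"dx": 0,"dy": -0.2,"dz": 0.1,"ax": 0,"ay": 0,"az": 0},{"dx": 0,"dy": -0.21,"dz": 0.17,"ax": 0,"ay": 0,"az": 0},{"dx": 0,"dy": -0.21,"dz": 0.27,"ax": 0,"ay": 0,"az": 0},{"dx": 0,"dy": -0.263,"dz": 0.352,"ax": 0,"ay": 0,"az": 0},{"dx": 0,"dy": -0.328,"dz": 0.41,"ax": 0,"ay": 0,"az": 0},{"dx": 0,"dy": -0.387,"dz": 0.477,"ax": 0,"ay": 0,"az": 0},{"dx": 0,"dy": -0.44,"dz": 0.548,"ax": 0,"ay": 0,"az": 0},{"dx": 0,"dy": -0.487,"dz": 0.623,"ax": 0,"ay": 0,"az": 0},{"dx": 0,"dy": -0.527,"dz": 0.704,"ax": 0,"ay": 0,"az": 0},{"dx": 0,"dy": -0.56,"dz": 0.785,"ax": 0,"ay": 0,"az": 0},{"dx": 0,"dy": -0.587,"dz": 0.873,"ax": 0,"ay": 0,"az": 0},{"dx": 0,"dy": -0.608,"dz": 0.977,"ax": 0,"ay": 0,"az": 0}]'

```text
time_s: 9.55
ee_pos: [0.4481, -0.0267, 0.1549]
tool_rot: [-0.006, 0.705, 0.709, -0.007]
contact_force: [-32.2, 2.1, 109.4]
width: 0.006
grasp_force: 56.5
```

Emit:
apply_moves --deltas '[{"dx": 0,"dy": 0,"dz": 0.03,"ax": 0,"ay": 0,"az": 0},{"dx": 0,"dy": 0,"dz": 0.05,"ax": 0,"ay": 0,"az": 0},{"dx": 0,"dy": 0,"dz": 0.07,"ax": 0,"ay": 0,"az": 0},{"dx": 0,"dy": 0,"dz": 0.07,"ax": 0,"ay": 0,"az": 0}]'

```text
time_s: 9.88
ee_pos: [0.4484, -0.0267, 0.1553]
tool_rot: [-0.004, 0.705, 0.71, -0.006]
contact_force: [-36.1, 1.4, 83.5]
width: 0.006
grasp_force: 45.2
```

The stop is reached, and harder than needed (about 114 N), so the next strokes must end gentler. I let the handle spring back.

Emit:
apply_moves --deltas '[{"dx": 0,"dy": 0,"dz": -0.1,"ax": 0,"ay": 0,"az": 0},{"dx": 0,"dy": 0,"dz": -0.25,"ax": 0,"ay": 0,"az": 0},{"dx": 0,"dy": 0,"dz": -0.45,"ax": 0,"ay": 0,"az": 0},{"dx": 0,"dy": 0,"dz": -0.7,"ax": 0,"ay": 0,"az": 0},{"dx": 0,"dy": 0,"dz": -1,"ax": 0,"ay": 0,"az": 0},{"dx": 0,"dy": 0,"dz": -1,"ax": 0,"ay": 0,"az": 0}]'

```text
time_s: 10.38
ee_pos: [0.4615, -0.0274, 0.2717]
tool_rot: [0.005, 0.705, 0.709, 0.004]
contact_force: [0.2, -0.2, 0.1]
width: 0.008
grasp_force: 0.0
```

Emit:
apply_moves --deltas '[{"dx": 0,"dy": 0.3,"dz": -0.1,"ax": 0,"ay": 0,"az": 0},{"dx": 0,"dy": 0.6,"dz": -0.1,"ax": 0,"ay": 0,"az": 0},{"dx": 0,"dy": 0.9,"dz": -0.1,"ax": 0,"ay": 0,"az": 0},{"dx": 0,"dy": 1,"dz": -0.1,"ax": 0,"ay": 0,"az": 0},{"dx": 0,"dy": 1,"dz": -0.1,"ax": 0,"ay": 0,"az": 0}]' --claw 0.45

```text
time_s: 10.8
ee_pos: [0.5802, -0.0261, 0.2751]
tool_rot: [-0.0, 0.705, 0.709, -0.0]
contact_force: [-0.4, -0.0, 0.3]
width: 0.323
grasp_force: 0.0
```

```bash
python3 look.py wrist w6; python3 look.py side s6; python3 look.py top t6;python3 - <<'E'
import pickle,cv2,numpy as np
L=lambda f:pickle.load(open(f+'.pkl','rb'))['frame']
a=cv2.resize(L('w6')[60:300,100:420],(400,300));b=cv2.resize(L('s6')[170:250,265:372],(400,300),interpolation=2)
c=cv2.resize(L('s6')[200:350,270:470],(400,300));d=cv2.resize(L('t6')[150:300,240:440],(400,300))
cv2.imwrite('pics/m6.png',np.vstack([np.hstack([a,b]),np.hstack([c,d])])[:,:,::-1])
E
```

```text
10.85 [ 0.5778 -0.026   0.2755] [-1.100e-03  7.052e-01  7.090e-01 -7.000e-04] [-0.3 -0.4 -0.1] 0.366
scale 1.5625
10.9 [ 0.5763 -0.0259  0.2761] [-0.0013  0.7053  0.709  -0.0009] [ 0.2  0.2 -0.3] 0.408
scale 1.5625
10.95 [ 0.5755 -0.0259  0.2767] [-1.000e-03  7.053e-01  7.089e-01 -7.000e-04] [0.5 0.9 0.5] 0.434
scale 1.5625
```

View pics/m6.png

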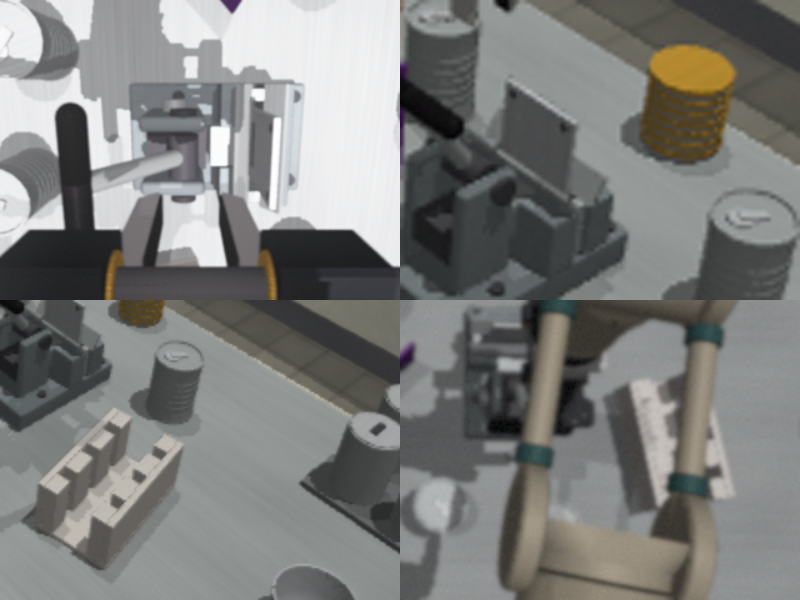

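The plate still stands in the jaw (top edge at panel (276,118)–(274,208)), the handle is back up and the stand is upright. I compute the plate's top and compare the stand with its first image.

```bash
python3 - <<'E'
import pickle
from h import *
W=pickle.load(open('w6.pkl','rb'))
g=lambda u,v:(100+u/1.25-.1,60+v/1.25-.1)
for p in [(276,118),(274,208)]: print(onz(W,g(*p),.165).round(4))
S=pickle.load(open('s6.pkl','rb'))['frame'];S0=pickle.load(open('d0.pkl','rb'))['side']['frame']
a=cv2.cvtColor(S[245:340,280:370],7).astype(np.float32);b=cv2.cvtColor(S0[245:340,280:370],7).astype(np.float32)
print('stand diff',np.abs(a-b).mean(),cv2.phaseCorrelate(b,a))
from station import monitor
print(monitor.read_state()['ee_pos'])
E
```

```text
[0.6494 0.0134]
[ 0.6525 -0.064 ]
stand diff 8.134737 ((-0.008317900183619997, 0.039301214085696756), 0.9524105086370751)
[ 0.57552521 -0.02585276  0.27668468]
```

Plate top is at x≈0.651, centred at y≈-0.025 and nearly upright; the stand hasn't moved. Regrasp and lift.

Emit:
apply_moves --deltas '[{"dx": 0,"dy": 0.3,"dz": 0,"ax": 0,"ay": 0,"az": 0},{"dx": 0,"dy": 0.6,"dz": 0,"ax": 0,"ay": 0,"az": 0},{"dx": 0,"dy": 0.63,"dz": 0,"ax": 0,"ay": 0,"az": 0},{"dx": 0,"dy": 0.63,"dz": 0,"ax": 0,"ay": 0,"az": 0},{"dx": 0,"dy": 0.63,"dz": 0.3,"ax": 0,"ay": 0,"az": 0},{"dx": 0,"dy": 0.63,"dz": 0.6,"ax": 0,"ay": 0,"az": 0},{"dx": 0,"dy": 0.63,"dz": 0.8,"ax": 0,"ay": 0,"az": 0},{"dx": 0,"dy": 0.63,"dz": 0.95,"ax": 0,"ay": 0,"az": 0},{"dx": 0,"dy": 0.63,"dz": 1,"ax": 0,"ay": 0,"az": 0},{"dx": 0,"dy": 0.63,"dz": 1,"ax": 0,"ay": 0,"az": 0}]'

```text
time_s: 11.78
ee_pos: [0.649, -0.0253, 0.1569]
tool_rot: [-0.001, 0.705, 0.709, -0.001]
contact_force: [-1.4, 1.0, 0.3]
width: 0.448
grasp_force: 0.0
```

Emit:
apply_moves --deltas '[{"dx": 0,"dy": 0,"dz": 0.1,"ax": 0,"ay": 0,"az": 0},{"dx": 0,"dy": 0,"dz": 0.2,"ax": 0,"ay": 0,"az": 0},{"dx": 0,"dy": 0,"dz": 0.2,"ax": 0,"ay": 0,"az": 0}]'

```text
time_s: 12.03
ee_pos: [0.6505, -0.0255, 0.1341]
tool_rot: [-0.0, 0.705, 0.709, -0.0]
contact_force: [-0.5, 0.8, -0.1]
width: 0.452
grasp_force: 0.0
```

Emit:
apply_moves --deltas '[{"dx": 0,"dy": 0,"dz": 0,"ax": 0,"ay": 0,"az": 0},{"dx": 0,"dy": 0,"dz": 0,"ax": 0,"ay": 0,"az": 0},{"dx": 0,"dy": 0,"dz": 0,"ax": 0,"ay": 0,"az": 0},{"dx": 0,"dy": 0,"dz": 0,"ax": 0,"ay": 0,"az": 0},{"dx": 0,"dy": 0,"dz": 0,"ax": 0,"ay": 0,"az": 0},{"dx": 0,"dy": 0,"dz": 0,"ax": 0,"ay": 0,"az": 0},{"dx": 0,"dy": 0,"dz": 0,"ax": 0,"ay": 0,"az": 0}]' --claw 0

```text
time_s: 12.62
ee_pos: [0.6516, -0.0256, 0.1343]
tool_rot: [0.0, 0.705, 0.709, 0.0]
contact_force: [-0.3, -0.1, 3.1]
width: 0.062
grasp_force: 30.0
```

Emit:
apply_moves --deltas '[{"dx": 0,"dy": 0,"dz": -0.1,"ax": 0,"ay": 0,"az": 0},{"dx": 0,"dy": 0,"dz": -0.3,"ax": 0,"ay": 0,"az": 0},{"dx": 0,"dy": 0,"dz": -0.6,"ax": 0,"ay": 0,"az": 0},{"dx": 0,"dy": 0,"dz": -0.9,"ax": 0,"ay": 0,"az": 0},{"dx": 0,"dy": 0,"dz": -1,"ax": 0,"ay": 0,"az": 0}]'

```text
time_s: 13.03
ee_pos: [0.6537, -0.0258, 0.2591]
tool_rot: [0.003, 0.705, 0.709, 0.002]
contact_force: [1.7, 0.5, -0.5]
width: 0.063
grasp_force: 30.0
```

Emit:
apply_moves --deltas '[{"dx": 0,"dy": 0,"dz": -0.3,"ax": 0,"ay": 0,"az": 0},{"dx": -0.2,"dy": -0.05,"dz": -0.43,"ax": 0,"ay": 0,"az": 0},{"dx": -0.45,"dy": -0.15,"dz": -0.43,"ax": 0,"ay": 0,"az": 0},{"dx": -0.7,"dy": -0.25,"dz": -0.43,"ax": 0,"ay": 0,"az": 0},{"dx": -0.9,"dy": -0.3,"dz": -0.43,"ax": 0,"ay": 0,"az": 0}]'

```text
time_s: 13.45
ee_pos: [0.6147, -0.1354, 0.3055]
tool_rot: [-0.0, 0.705, 0.709, -0.001]
contact_force: [0.5, 0.4, -3.2]
width: 0.061
grasp_force: 30.0
```

Emit:
apply_moves --deltas '[{"dx": -0.3,"dy": -0.13,"dz": 0,"ax": 0,"ay": 0,"az": -0.1},{"dx": -0.6,"dy": -0.26,"dz": 0,"ax": 0,"ay": 0,"az": -0.2},{"dx": -0.9,"dy": -0.4,"dz": 0,"ax": 0,"ay": 0,"az": -0.258},{"dx": -0.9,"dy": -0.4,"dz": 0,"ax": 0,"ay": 0,"az": -0.258}]'

```text
time_s: 13.78
ee_pos: [0.5652, -0.249, 0.3045]
tool_rot: [-0.0, 0.632, 0.775, -0.003]
contact_force: [0.7, 0.4, -1.8]
width: 0.061
grasp_force: 30.0
```

Emit:
apply_moves --deltas '[{"dx": -0.3,"dy": -0.2,"dz": 0,"ax": 0,"ay": 0,"az": 0},{"dx": -0.6,"dy": -0.4,"dz": 0,"ax": 0,"ay": 0,"az": 0},{"dx": -0.8,"dy": -0.55,"dz": 0,"ax": 0,"ay": 0,"az": 0},{"dx": -0.8,"dy": -0.55,"dz": 0,"ax": 0,"ay": 0,"az": 0},{"dx": -0.8,"dy": -0.55,"dz": 0,"ax": 0,"ay": 0,"az": 0}]'

```text
time_s: 14.2
ee_pos: [0.523, -0.3508, 0.3044]
tool_rot: [-0.001, 0.631, 0.775, 0.0]
contact_force: [0.7, 1.0, -2.5]
width: 0.062
grasp_force: 30.0
```

```bash
python3 look.py wrist w7 80 0 440 270; python3 look.py side s7
```

```text
14.25 [ 0.5236 -0.3495  0.3046] [-8.000e-04  6.306e-01  7.761e-01  6.000e-04] [-0.2 -0.  -1.5] 0.064
scale 2.2222222222222223
14.3 [ 0.5241 -0.3487  0.3049] [-7.000e-04  6.301e-01  7.765e-01  6.000e-04] [ 0.4  0.1 -2.2] 0.059
scale 1.5625
```

View pics/w7.png

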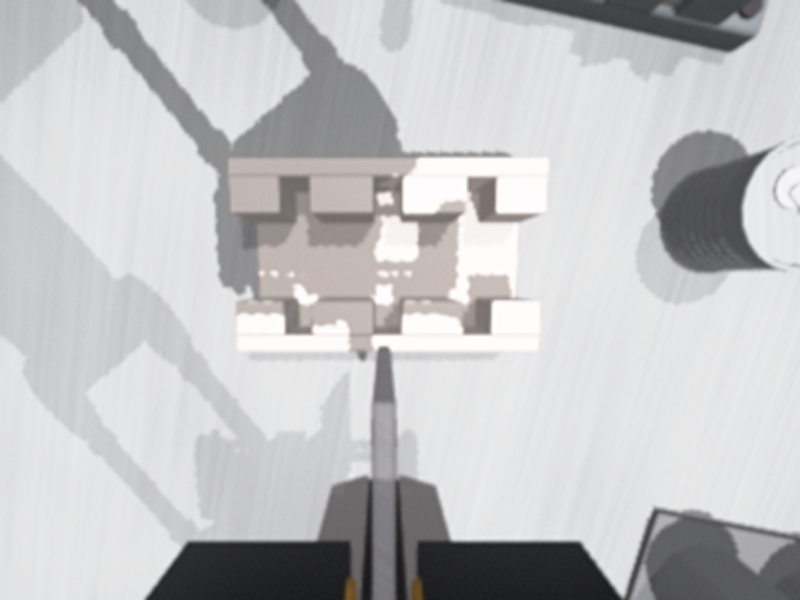

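A clear view: stand top corners at crop (228,158), (549,158), (539,350), (237,350). Slot gaps on the +y side are at u 295/388/482 (v≈195), and on the -y side at u 299/388/476 (v≈316). The held plate hangs at u≈385.

```bash
python3 - <<'E'
import pickle
from h import *
from station import monitor
s=monitor.read_state()
W=pickle.load(open('w7.pkl','rb'))
g=lambda u,v:(80+(u+.5)/2.2222-.5,(v+.5)/2.2222-.5)
C=np.array([onz(W,g(*p),.085) for p in [(228,158),(549,158),(539,350),(237,350)]]);print(C.round(4),C.mean(0))
print('sizes',np.linalg.norm(C[1]-C[0]),np.linalg.norm(C[2]-C[3]),np.linalg.norm(C[0]-C[3]),np.linalg.norm(C[1]-C[2]))
e=(C[1]-C[0])+(C[2]-C[3]);yaw=np.arctan2(e[1],e[0]);print('yaw',np.degrees(yaw))
m=C.mean(0);ex=np.array([np.cos(yaw),np.sin(yaw)])
for a,b in [((295,195),(299,316)),((388,195),(388,316)),((482,195),(476.5,316))]:
    A,B=onz(W,g(*a),.085),onz(W,g(*b),.085);print('slot',((A+B)/2).round(4),(((A+B)/2-m)@ex).round(4))
for k in(-.056,0,.056): print(k,(m+k*ex).round(4),delta([*(m+k*ex),.25],yaw,s))
print('platecorner',onz(W,g(384,348),.206),'tool yaw',np.degrees(2*np.arctan2(s['tool_rot'][2],s['tool_rot'][1]))-90,s['ee_pos'])
S=pickle.load(open('s7.pkl','rb'))['frame'];S0=pickle.load(open('d0.pkl','rb'))['side']['frame']
E
```

```text
[[ 0.4054 -0.235 ]
 [ 0.591  -0.1963]
 [ 0.6146 -0.3071]
 [ 0.4278 -0.346 ]] [ 0.50966805 -0.27111242]
sizes 0.18960597725008216 0.19081710039773123 0.11326143250408285 0.11325909576279729
yaw 11.768257177649431
slot [ 0.455  -0.2822] -0.0557
slot [ 0.5095 -0.2709] -0.0001
slot [ 0.564  -0.2595] 0.0556
-0.056 [ 0.4548 -0.2825] (array([ 0.657, -0.451,  0.458]), array([ 0.   , -0.002,  0.003]))
0 [ 0.5097 -0.2711] (array([0.656, 0.016, 0.459]), array([ 0.   , -0.002,  0.003]))
0.056 [ 0.5645 -0.2597] (array([0.655, 0.482, 0.459]), array([ 0.   , -0.002,  0.003]))
platecorner [ 0.51568015 -0.31316607] tool yaw 11.89151647911494 [ 0.52406217 -0.34868183  0.30488117]
```

The fit is good: 190 x 113 mm, slot spacing 55.7 mm. I place plate 2 in the slot at (0.5645, -0.2597).

Emit:
apply_moves --deltas '[{"dx": 0.3,"dy": 0.2,"dz": 0,"ax": 0,"ay": 0,"az": 0},{"dx": 0.6,"dy": 0.4,"dz": 0,"ax": 0,"ay": 0,"az": 0},{"dx": 0.655,"dy": 0.482,"dz": 0,"ax": 0,"ay": 0,"az": 0},{"dx": 0.655,"dy": 0.482,"dz": 0,"ax": 0,"ay": 0,"az": 0},{"dx": 0.655,"dy": 0.482,"dz": 0.3,"ax": 0,"ay": 0,"az": 0},{"dx": 0.655,"dy": 0.482,"dz": 0.55,"ax": 0,"ay": 0,"az": 0},{"dx": 0.655,"dy": 0.482,"dz": 0.7,"ax": 0,"ay": 0,"az": 0},{"dx": 0.655,"dy": 0.482,"dz": 0.7,"ax": 0,"ay": 0,"az": 0}]'

```text
time_s: 14.97
ee_pos: [0.5617, -0.2586, 0.2166]
tool_rot: [-0.005, 0.629, 0.777, -0.001]
contact_force: [-0.5, 1.4, -1.8]
width: 0.063
grasp_force: 30.0
```

Emit:
apply_moves --deltas '[{"dx": 0,"dy": 0,"dz": 0.15,"ax": 0,"ay": 0,"az": 0},{"dx": 0,"dy": 0,"dz": 0.35,"ax": 0,"ay": 0,"az": 0},{"dx": 0,"dy": 0,"dz": 0.55,"ax": 0,"ay": 0,"az": 0},{"dx": 0,"dy": 0,"dz": 0.75,"ax": 0,"ay": 0,"az": 0},{"dx": 0,"dy": 0,"dz": 0.75,"ax": 0,"ay": 0,"az": 0}]'

```text
time_s: 15.38
ee_pos: [0.5621, -0.2593, 0.1281]
tool_rot: [-0.004, 0.63, 0.777, -0.001]
contact_force: [-1.3, 0.7, -2.6]
width: 0.064
grasp_force: 30.0
```

Emit:
apply_moves --deltas '[{"dx": 0,"dy": 0,"dz": 0.06,"ax": 0,"ay": 0,"az": 0},{"dx": 0,"dy": 0,"dz": 0.12,"ax": 0,"ay": 0,"az": 0},{"dx": 0,"dy": 0,"dz": 0.17,"ax": 0,"ay": 0,"az": 0},{"dx": 0,"dy": 0,"dz": 0.17,"ax": 0,"ay": 0,"az": 0},{"dx": 0,"dy": 0,"dz": 0.17,"ax": 0,"ay": 0,"az": 0}]'

```text
time_s: 15.8
ee_pos: [0.5645, -0.2608, 0.1116]
tool_rot: [0.0, 0.63, 0.777, 0.0]
contact_force: [-0.7, -0.7, -1.8]
width: 0.065
grasp_force: 30.0
```

Emit:
apply_moves --deltas '[{"dx": 0,"dy": 0,"dz": 0.025,"ax": 0,"ay": 0,"az": 0},{"dx": 0,"dy": 0,"dz": 0.025,"ax": 0,"ay": 0,"az": 0},{"dx": 0,"dy": 0,"dz": 0.025,"ax": 0,"ay": 0,"az": 0}]'

```text
time_s: 16.05
ee_pos: [0.5643, -0.2607, 0.1083]
tool_rot: [0.0, 0.63, 0.777, 0.0]
contact_force: [-0.3, -0.8, -2.3]
width: 0.065
grasp_force: 30.0
```

Emit:
apply_moves --deltas '[{"dx": 0,"dy": 0,"dz": 0,"ax": 0,"ay": 0,"az": 0},{"dx": 0,"dy": 0,"dz": 0,"ax": 0,"ay": 0,"az": 0},{"dx": 0,"dy": 0,"dz": 0,"ax": 0,"ay": 0,"az": 0},{"dx": 0,"dy": 0,"dz": 0,"ax": 0,"ay": 0,"az": 0},{"dx": 0,"dy": 0,"dz": 0,"ax": 0,"ay": 0,"az": 0},{"dx": 0,"dy": 0,"dz": -0.1,"ax": 0,"ay": 0,"az": 0},{"dx": 0,"dy": 0,"dz": -0.3,"ax": 0,"ay": 0,"az": 0},{"dx": 0,"dy": 0,"dz": -0.6,"ax": 0,"ay": 0,"az": 0},{"dx": 0,"dy": 0,"dz": -0.9,"ax": 0,"ay": 0,"az": 0},{"dx": 0,"dy": 0,"dz": -1,"ax": 0,"ay": 0,"az": 0}]' --claw 0.34

```text
time_s: 16.88
ee_pos: [0.5664, -0.2619, 0.2338]
tool_rot: [0.004, 0.63, 0.777, 0.001]
contact_force: [0.5, -0.8, 0.3]
width: 0.343
grasp_force: 0.0
```

Emit:
apply_moves --deltas '[{"dx": 0,"dy": 0,"dz": -0.3,"ax": 0,"ay": 0,"az": 0},{"dx": 0.3,"dy": 0.06,"dz": -0.6,"ax": 0,"ay": 0,"az": 0.1},{"dx": 0.6,"dy": 0.12,"dz": -0.6,"ax": 0,"ay": 0,"az": 0.165},{"dx": 0.9,"dy": 0.2,"dz": -0.6,"ax": 0,"ay": 0,"az": 0.165},{"dx": 1,"dy": 0.2,"dz": -0.6,"ax": 0,"ay": 0,"az": 0.165}]'

```text
time_s: 17.3
ee_pos: [0.5634, -0.1336, 0.3017]
tool_rot: [0.0, 0.678, 0.735, 0.002]
contact_force: [0.1, 0.3, -0.3]
width: 0.342
grasp_force: 0.0
```

Emit:
apply_moves --deltas '[{"dx": 0.33,"dy": 0.03,"dz": 0,"ax": 0,"ay": 0,"az": 0},{"dx": 0.66,"dy": 0.06,"dz": 0,"ax": 0,"ay": 0,"az": 0},{"dx": 1,"dy": 0.08,"dz": 0,"ax": 0,"ay": 0,"az": 0}]'

```text
time_s: 17.55
ee_pos: [0.563, -0.0171, 0.2998]
tool_rot: [0.0, 0.679, 0.734, -0.0]
contact_force: [0.1, 1.6, -0.0]
width: 0.341
grasp_force: 0.0
```

Emit:
apply_moves --deltas '[{"dx": 0.33,"dy": 0.03,"dz": 0,"ax": 0,"ay": 0,"az": 0},{"dx": 0.66,"dy": 0.06,"dz": 0,"ax": 0,"ay": 0,"az": 0},{"dx": 1,"dy": 0.08,"dz": 0,"ax": 0,"ay": 0,"az": 0}]'

```text
time_s: 17.8
ee_pos: [0.5633, 0.1037, 0.2999]
tool_rot: [0.0, 0.679, 0.734, -0.0]
contact_force: [0.4, -0.4, 0.1]
width: 0.34
grasp_force: 0.0
```

Emit:
apply_moves --deltas '[{"dx": 0.33,"dy": 0.03,"dz": 0,"ax": 0,"ay": 0,"az": 0},{"dx": 0.66,"dy": 0.06,"dz": 0,"ax": 0,"ay": 0,"az": 0},{"dx": 1,"dy": 0.08,"dz": 0,"ax": 0,"ay": 0,"az": 0}]'

```text
time_s: 18.05
ee_pos: [0.5635, 0.2242, 0.2999]
tool_rot: [0.0, 0.679, 0.734, -0.0]
contact_force: [0.5, -0.4, 0.2]
width: 0.339
grasp_force: 0.0
```

Emit:
apply_moves --deltas '[{"dx": 0.3,"dy": 0,"dz": 0,"ax": 0,"ay": 0,"az": 0},{"dx": 0.6,"dy": 0,"dz": 0,"ax": 0,"ay": 0,"az": 0},{"dx": 0.736,"dy": 0,"dz": 0.2,"ax": 0,"ay": 0,"az": 0},{"dx": 0.736,"dy": 0,"dz": 0.5,"ax": 0,"ay": 0,"az": 0},{"dx": 0.736,"dy": 0,"dz": 0.83,"ax": 0,"ay": 0,"az": 0},{"dx": 0.736,"dy": 0,"dz": 0.83,"ax": 0,"ay": 0,"az": 0},{"dx": 0.736,"dy": 0,"dz": 0.83,"ax": 0,"ay": 0,"az": 0}]'

```text
time_s: 18.63
ee_pos: [0.5554, 0.31, 0.1984]
tool_rot: [-0.001, 0.679, 0.734, -0.003]
contact_force: [0.9, -0.0, -0.2]
width: 0.341
grasp_force: 0.0
```

```bash
python3 look.py wrist w8; python3 look.py side s8; python3 - <<'E'
import pickle
from h import *
W=pickle.load(open('w8.pkl','rb'));im=cv2.cvtColor(W['frame'],7)
for X in [(.5565,.34,.142),(.5565,.311,.142),(.557,.28,.142)]: print(proj(W,X).round(1))
for v in (160,180,195,215): print(v,im[v,225:295])
S=pickle.load(open('s8.pkl','rb'))['frame'];S0=pickle.load(open('d0.pkl','rb'))['side']['frame']
a,b=[cv2.cvtColor(q[245:340,280:370],7).astype(np.float32) for q in(S0,S)];print(cv2.phaseCorrelate(a,b))
E
```

```text
18.6833 [0.5575 0.3108 0.2012] [2.000e-04 6.791e-01 7.341e-01 2.000e-04] [0.4 0.5 0.6] 0.343
scale 1.5625
18.7333 [0.5586 0.3111 0.2029] [0.0009 0.6792 0.734  0.0019] [0.2 0.1 0.4] 0.34
scale 1.5625
[[256.7 171.7]]
[[253.9 204.8]]
[[251.6 238.3]]
160 [238 239 238 238 238 239 238 238 238 239 239 239 238 238 239 232 197 151
 138 141 141 140 139 136 136 136 143 157 162 163 161 163 188 225 237 238
 237 238 238 238 237 237 238 237 238 237 237 238 237 238 238 237 238 237
 238 238 238 238 231 188 146 137 138 138 138 138 138 139 138 137]
180 [248 248 248 248 248 248 248 248 248 248 248 248 248 248 249 247 233 169
 131 130 130 132 129 130 131 138 161 183 192 192 192 190 211 240 248 248
 248 248 248 249 248 248 249 249 249 248 249 248 249 249 249 249 249 249
 249 249 249 248 238 182 134 126 127 127 128 127 128 128 128 123]
195 [170 169 170 169 168 168 168 169 166 168 168 168 169 167 167 162 149 136
 132 134 133 133 136 131 133 140 161 180 188 189 190 180 167 160 165 166
 166 165 165 165 165 167 164 164 165 163 165 163 164 163 164 165 164 163
 164 164 163 153 137 129 129 128 126 127 126 127 126 125 124 118]
215 [127 118 112 135 167 174 174 169 164 167 172 171 168 163 159 158 156 157
 159 158 157 160 154 144 138 157 208 240 248 249 249 242 202 151 152 158
 159 159 157 158 157 159 159 163 163 165 166 168 175 175 172 152 117 104
 110 120 122 123 123 125 125 125 128 129 130 132 137 146 154 154]
((-0.005257463219734859, -0.12782082925348703), 0.6537837900497295)
```

Plate 3's edge is at column 253.8 against 253.9 predicted. Descend and grip.

Emit:
apply_moves --deltas '[{"dx": 0,"dy": -0.01,"dz": 0.2,"ax": 0,"ay": 0,"az": 0},{"dx": 0,"dy": -0.01,"dz": 0.4,"ax": 0,"ay": 0,"az": 0},{"dx": 0,"dy": -0.01,"dz": 0.6,"ax": 0,"ay": 0,"az": 0},{"dx": 0,"dy": -0.01,"dz": 0.8,"ax": 0,"ay": 0,"az": 0},{"dx": 0,"dy": -0.01,"dz": 0.8,"ax": 0,"ay": 0,"az": 0},{"dx": 0,"dy": -0.01,"dz": 0.8,"ax": 0,"ay": 0,"az": 0}]'

```text
time_s: 19.23
ee_pos: [0.557, 0.3109, 0.1063]
tool_rot: [0.001, 0.679, 0.734, 0.001]
contact_force: [0.1, -0.3, 0.7]
width: 0.341
grasp_force: 0.0
```

Emit:
apply_moves --deltas '[{"dx": 0,"dy": 0,"dz": 0,"ax": 0,"ay": 0,"az": 0},{"dx": 0,"dy": 0,"dz": 0,"ax": 0,"ay": 0,"az": 0},{"dx": 0,"dy": 0,"dz": 0,"ax": 0,"ay": 0,"az": 0},{"dx": 0,"dy": 0,"dz": 0,"ax": 0,"ay": 0,"az": 0},{"dx": 0,"dy": 0,"dz": 0,"ax": 0,"ay": 0,"az": 0},{"dx": 0,"dy": 0,"dz": 0,"ax": 0,"ay": 0,"az": 0}]' --claw 0

```text
time_s: 19.73
ee_pos: [0.556, 0.3111, 0.1058]
tool_rot: [0.0, 0.679, 0.734, 0.001]
contact_force: [0.0, 0.3, 6.6]
width: 0.063
grasp_force: 30.0
```

Emit:
apply_moves --deltas '[{"dx": 0,"dy": 0,"dz": -0.1,"ax": 0,"ay": 0,"az": 0},{"dx": 0,"dy": 0,"dz": -0.3,"ax": 0,"ay": 0,"az": 0},{"dx": 0,"dy": 0,"dz": -0.6,"ax": 0,"ay": 0,"az": 0},{"dx": 0,"dy": 0,"dz": -0.9,"ax": 0,"ay": 0,"az": 0},{"dx": 0,"dy": 0,"dz": -1,"ax": 0,"ay": 0,"az": 0}]'

```text
time_s: 20.15
ee_pos: [0.5577, 0.3117, 0.2295]
tool_rot: [0.002, 0.679, 0.734, 0.004]
contact_force: [0.7, 0.0, -2.1]
width: 0.062
grasp_force: 30.0
```

Emit:
apply_moves --deltas '[{"dx": 0,"dy": 0,"dz": -0.3,"ax": 0,"ay": 0,"az": 0},{"dx": 0,"dy": 0,"dz": -0.6,"ax": 0,"ay": 0,"az": 0},{"dx": 0,"dy": 0,"dz": -0.6,"ax": 0,"ay": 0,"az": 0}]'

```text
time_s: 20.4
ee_pos: [0.5584, 0.3121, 0.3038]
tool_rot: [0.003, 0.679, 0.734, 0.006]
contact_force: [1.6, 0.8, -0.6]
width: 0.058
grasp_force: 30.0
```

Emit:
apply_moves --deltas '[{"dx": -0.25,"dy": 0.1,"dz": 0,"ax": 0,"ay": 0,"az": 0.097},{"dx": -0.5,"dy": 0.2,"dz": 0,"ax": 0,"ay": 0,"az": 0.097},{"dx": -0.8,"dy": 0.3,"dz": 0,"ax": 0,"ay": 0,"az": 0.097},{"dx": -1,"dy": 0.4,"dz": 0,"ax": 0,"ay": 0,"az": 0.097}]'

```text
time_s: 20.73
ee_pos: [0.6128, 0.1921, 0.2951]
tool_rot: [0.0, 0.707, 0.708, -0.001]
contact_force: [0.2, 0.1, -2.4]
width: 0.062
grasp_force: 30.0
```

Emit:
apply_moves --deltas '[{"dx": -0.3,"dy": 0.1,"dz": 0,"ax": 0,"ay": 0,"az": 0},{"dx": -0.6,"dy": 0.2,"dz": 0,"ax": 0,"ay": 0,"az": 0},{"dx": -0.9,"dy": 0.3,"dz": 0,"ax": 0,"ay": 0,"az": 0},{"dx": -1,"dy": 0.3,"dz": 0,"ax": 0,"ay": 0,"az": 0}]'

```text
time_s: 21.07
ee_pos: [0.6507, 0.0692, 0.2941]
tool_rot: [0.001, 0.708, 0.706, -0.002]
contact_force: [0.8, -0.5, -1.2]
width: 0.063
grasp_force: 30.0
```

Emit:
apply_moves --deltas '[{"dx": -0.3,"dy": 0,"dz": 0,"ax": 0,"ay": 0,"az": 0},{"dx": -0.6,"dy": 0,"dz": 0,"ax": 0,"ay": 0,"az": 0},{"dx": -0.84,"dy": 0,"dz": 0,"ax": 0,"ay": 0,"az": 0},{"dx": -0.84,"dy": 0,"dz": 0,"ax": 0,"ay": 0,"az": 0},{"dx": -0.84,"dy": 0,"dz": 0,"ax": 0,"ay": 0,"az": 0},{"dx": -0.84,"dy": 0,"dz": 0,"ax": 0,"ay": 0,"az": 0}]'

```text
time_s: 21.57
ee_pos: [0.6488, -0.0251, 0.2955]
tool_rot: [-0.001, 0.706, 0.708, -0.0]
contact_force: [1.3, -0.5, -1.1]
width: 0.061
grasp_force: 30.0
```

Emit:
apply_moves --deltas '[{"dx": 0,"dy": 0,"dz": 0.2,"ax": 0,"ay": 0,"az": 0},{"dx": 0,"dy": 0,"dz": 0.4,"ax": 0,"ay": 0,"az": 0},{"dx": 0,"dy": 0,"dz": 0.6,"ax": 0,"ay": 0,"az": 0},{"dx": 0,"dy": 0,"dz": 0.75,"ax": 0,"ay": 0,"az": 0},{"dx": 0,"dy": 0,"dz": 0.85,"ax": 0,"ay": 0,"az": 0},{"dx": 0,"dy": 0,"dz": 0.95,"ax": 0,"ay": 0,"az": 0},{"dx": 0,"dy": 0,"dz": 1,"ax": 0,"ay": 0,"az": 0},{"dx": 0,"dy": 0,"dz": 1,"ax": 0,"ay": 0,"az": 0}]'

```text
time_s: 22.23
ee_pos: [0.648, -0.0241, 0.1745]
tool_rot: [-0.002, 0.706, 0.708, -0.001]
contact_force: [-0.8, 0.1, -2.3]
width: 0.061
grasp_force: 30.0
```

Emit:
apply_moves --deltas '[{"dx": 0,"dy": 0,"dz": 0.1,"ax": 0,"ay": 0,"az": 0},{"dx": 0,"dy": 0,"dz": 0.2,"ax": 0,"ay": 0,"az": 0},{"dx": 0,"dy": 0,"dz": 0.3,"ax": 0,"ay": 0,"az": 0},{"dx": 0,"dy": 0,"dz": 0.36,"ax": 0,"ay": 0,"az": 0},{"dx": 0,"dy": 0,"dz": 0.36,"ax": 0,"ay": 0,"az": 0},{"dx": 0,"dy": 0,"dz": 0.36,"ax": 0,"ay": 0,"az": 0}]'

```text
time_s: 22.73
ee_pos: [0.6494, -0.0254, 0.1336]
tool_rot: [0.0, 0.706, 0.708, 0.0]
contact_force: [-0.5, 0.0, -2.6]
width: 0.061
grasp_force: 30.0
```

Emit:
apply_moves --deltas '[{"dx": 0,"dy": 0,"dz": 0.015,"ax": 0,"ay": 0,"az": 0},{"dx": 0,"dy": 0,"dz": 0.03,"ax": 0,"ay": 0,"az": 0},{"dx": 0,"dy": 0,"dz": 0.03,"ax": 0,"ay": 0,"az": 0}]'

```text
time_s: 22.98
ee_pos: [0.6494, -0.0258, 0.13]
tool_rot: [0.0, 0.706, 0.708, 0.0]
contact_force: [0.5, 1.1, -2.2]
width: 0.062
grasp_force: 30.0
```

Emit:
apply_moves --deltas '[{"dx": 0,"dy": 0,"dz": 0,"ax": 0,"ay": 0,"az": 0},{"dx": 0,"dy": 0,"dz": 0,"ax": 0,"ay": 0,"az": 0},{"dx": 0,"dy": 0,"dz": 0,"ax": 0,"ay": 0,"az": 0},{"dx": 0,"dy": 0,"dz": 0,"ax": 0,"ay": 0,"az": 0},{"dx": 0,"dy": 0,"dz": 0,"ax": 0,"ay": 0,"az": 0},{"dx": 0,"dy": 0,"dz": -0.2,"ax": 0,"ay": 0,"az": 0},{"dx": 0,"dy": 0,"dz": -0.5,"ax": 0,"ay": 0,"az": 0},{"dx": 0,"dy": 0,"dz": -0.8,"ax": 0,"ay": 0,"az": 0},{"dx": 0,"dy": 0,"dz": -1,"ax": 0,"ay": 0,"az": 0},{"dx": 0,"dy": 0,"dz": -1,"ax": 0,"ay": 0,"az": 0}]' --claw 0.34

```text
time_s: 23.82
ee_pos: [0.6523, -0.0262, 0.2565]
tool_rot: [0.005, 0.706, 0.708, 0.004]
contact_force: [0.0, 0.7, 1.1]
width: 0.341
grasp_force: 0.0
```

Emit:
apply_moves --deltas '[{"dx": 0,"dy": -0.2,"dz": -0.1,"ax": 0,"ay": 0,"az": 0},{"dx": 0,"dy": -0.4,"dz": -0.2,"ax": 0,"ay": 0,"az": 0},{"dx": 0,"dy": -0.7,"dz": -0.2,"ax": 0,"ay": 0,"az": 0},{"dx": 0,"dy": -1,"dz": -0.2,"ax": 0,"ay": 0,"az": 0},{"dx": 0,"dy": -1,"dz": -0.2,"ax": 0,"ay": 0,"az": 0},{"dx": 0,"dy": -1,"dz": -0.2,"ax": 0,"ay": 0,"az": 0},{"dx": 0,"dy": -1,"dz": -0.2,"ax": 0,"ay": 0,"az": 0}]' --claw 0

```text
time_s: 24.4
ee_pos: [0.5297, -0.0261, 0.2736]
tool_rot: [0.0, 0.706, 0.708, 0.0]
contact_force: [0.3, -0.7, -0.2]
width: 0.004
grasp_force: 0.0
```

Emit:
apply_moves --deltas '[{"dx": 0,"dy": -0.2,"dz": 0.12,"ax": 0,"ay": 0,"az": 0},{"dx": 0,"dy": -0.22,"dz": 0.19,"ax": 0,"ay": 0,"az": 0},{"dx": 0,"dy": -0.22,"dz": 0.27,"ax": 0,"ay": 0,"az": 0},{"dx": 0,"dy": -0.275,"dz": 0.36,"ax": 0,"ay": 0,"az": 0},{"dx": 0,"dy": -0.34,"dz": 0.42,"ax": 0,"ay": 0,"az": 0},{"dx": 0,"dy": -0.4,"dz": 0.49,"ax": 0,"ay": 0,"az": 0},{"dx": 0,"dy": -0.45,"dz": 0.56,"ax": 0,"ay": 0,"az": 0},{"dx": 0,"dy": -0.495,"dz": 0.63,"ax": 0,"ay": 0,"az": 0},{"dx": 0,"dy": -0.53,"dz": 0.71,"ax": 0,"ay": 0,"az": 0},{"dx": 0,"dy": -0.565,"dz": 0.79,"ax": 0,"ay": 0,"az": 0},{"dx": 0,"dy": -0.585,"dz": 0.86,"ax": 0,"ay": 0,"az": 0},{"dx": 0,"dy": -0.6,"dz": 0.92,"ax": 0,"ay": 0,"az": 0}]'

```text
time_s: 25.4
ee_pos: [0.4483, -0.0264, 0.1618]
tool_rot: [-0.007, 0.706, 0.708, -0.007]
contact_force: [-17.4, -1.9, 15.0]
width: 0.007
grasp_force: 10.9
```

Emit:
apply_moves --deltas '[{"dx": 0,"dy": 0,"dz": 0,"ax": 0,"ay": 0,"az": 0},{"dx": 0,"dy": 0,"dz": 0,"ax": 0,"ay": 0,"az": 0},{"dx": 0,"dy": 0,"dz": 0,"ax": 0,"ay": 0,"az": 0}]'

```text
time_s: 25.65
ee_pos: [0.4483, -0.0264, 0.1617]
tool_rot: [-0.007, 0.706, 0.708, -0.008]
contact_force: [-18.1, -3.0, 12.7]
width: 0.006
grasp_force: 10.6
```

Emit:
apply_moves --deltas '[{"dx": 0,"dy": 0,"dz": 0.015,"ax": 0,"ay": 0,"az": 0},{"dx": 0,"dy": 0,"dz": 0.03,"ax": 0,"ay": 0,"az": 0},{"dx": 0,"dy": 0,"dz": 0.03,"ax": 0,"ay": 0,"az": 0},{"dx": 0,"dy": 0,"dz": 0.03,"ax": 0,"ay": 0,"az": 0}]'

```text
time_s: 25.98
ee_pos: [0.4473, -0.0264, 0.1578]
tool_rot: [-0.008, 0.706, 0.708, -0.008]
contact_force: [-18.6, -1.8, 14.4]
width: 0.004
grasp_force: 11.0
```

Emit:
apply_moves --deltas '[{"dx": 0,"dy": 0,"dz": 0.01,"ax": 0,"ay": 0,"az": 0},{"dx": 0,"dy": 0,"dz": 0.02,"ax": 0,"ay": 0,"az": 0},{"dx": 0,"dy": 0,"dz": 0.025,"ax": 0,"ay": 0,"az": 0},{"dx": 0,"dy": 0,"dz": 0.025,"ax": 0,"ay": 0,"az": 0}]'

```text
time_s: 26.32
ee_pos: [0.4472, -0.0264, 0.1567]
tool_rot: [-0.008, 0.706, 0.708, -0.008]
contact_force: [-23.5, -0.5, 25.6]
width: 0.004
grasp_force: 17.2
```

Emit:
apply_moves --deltas '[{"dx": 0,"dy": 0,"dz": 0.008,"ax": 0,"ay": 0,"az": 0},{"dx": 0,"dy": 0,"dz": 0.015,"ax": 0,"ay": 0,"az": 0},{"dx": 0,"dy": 0,"dz": 0.015,"ax": 0,"ay": 0,"az": 0}]'

```text
time_s: 26.57
ee_pos: [0.4472, -0.0264, 0.1564]
tool_rot: [-0.007, 0.706, 0.708, -0.008]
contact_force: [-25.8, -1.8, 35.3]
width: 0.004
grasp_force: 21.8
```

Emit:
apply_moves --deltas '[{"dx": 0,"dy": 0,"dz": 0.01,"ax": 0,"ay": 0,"az": 0},{"dx": 0,"dy": 0,"dz": 0.02,"ax": 0,"ay": 0,"az": 0},{"dx": 0,"dy": 0,"dz": 0.02,"ax": 0,"ay": 0,"az": 0}]'

```text
time_s: 26.82
ee_pos: [0.4472, -0.0264, 0.156]
tool_rot: [-0.007, 0.706, 0.708, -0.008]
contact_force: [-28.7, -0.7, 47.6]
width: 0.006
grasp_force: 28.0
```

Emit:
apply_moves --deltas '[{"dx": 0,"dy": 0,"dz": -0.1,"ax": 0,"ay": 0,"az": 0},{"dx": 0,"dy": 0,"dz": -0.25,"ax": 0,"ay": 0,"az": 0},{"dx": 0,"dy": 0,"dz": -0.45,"ax": 0,"ay": 0,"az": 0},{"dx": 0,"dy": 0,"dz": -0.7,"ax": 0,"ay": 0,"az": 0},{"dx": 0,"dy": 0,"dz": -1,"ax": 0,"ay": 0,"az": 0},{"dx": 0,"dy": 0,"dz": -1,"ax": 0,"ay": 0,"az": 0}]'

```text
time_s: 27.32
ee_pos: [0.4628, -0.0271, 0.2784]
tool_rot: [0.005, 0.706, 0.708, 0.004]
contact_force: [1.7, -0.3, 0.3]
width: 0.005
grasp_force: 0.0
```

Emit:
apply_moves --deltas '[{"dx": 0,"dy": 0.3,"dz": -0.1,"ax": 0,"ay": 0,"az": 0},{"dx": 0,"dy": 0.6,"dz": -0.1,"ax": 0,"ay": 0,"az": 0},{"dx": 0,"dy": 0.9,"dz": -0.1,"ax": 0,"ay": 0,"az": 0},{"dx": 0,"dy": 1,"dz": -0.1,"ax": 0,"ay": 0,"az": 0},{"dx": 0,"dy": 1,"dz": -0.1,"ax": 0,"ay": 0,"az": 0},{"dx": 0,"dy": 1,"dz": -0.1,"ax": 0,"ay": 0,"az": 0},{"dx": 0,"dy": 1,"dz": -0.1,"ax": 0,"ay": 0,"az": 0}]' --claw 0.45

```text
time_s: 27.9
ee_pos: [0.5767, -0.0259, 0.2836]
tool_rot: [-0.001, 0.706, 0.708, -0.001]
contact_force: [-0.3, 0.5, -0.1]
width: 0.438
grasp_force: 0.0
```

```bash
python3 look.py wrist w9; python3 look.py side s9; python3 - <<'E'
import pickle
from h import *
W=pickle.load(open('w9.pkl','rb'));im=cv2.cvtColor(W['frame'],7)
W6=pickle.load(open('w6.pkl','rb'));i6=cv2.cvtColor(W6['frame'],7)
print(proj(W,[(.651,-.025,.165),(.651,0,.165)]).round(1),proj(W6,[(.651,-.025,.165),(.651,0,.165)]).round(1))
for v in(170,190,205): print(v,im[v,295:345],'\n  6:',i6[v,295:345])
S=pickle.load(open('s9.pkl','rb'))['frame'];S0=pickle.load(open('s8.pkl','rb'))['frame'];S6=pickle.load(open('s6.pkl','rb'))['frame']
a,b=[cv2.cvtColor(q[245:340,280:370],7).astype(np.float32) for q in(S0,S)];print('stand',cv2.phaseCorrelate(a,b),np.abs(a-b).mean())
a,b=[cv2.cvtColor(q[170:230,250:330],7).astype(np.float32) for q in(S6,S)];print('press area diff',np.abs(a-b).mean())
E
```

```text
27.95 [ 0.5764 -0.0259  0.2841] [-4.000e-04  7.065e-01  7.077e-01 -3.000e-04] [0.4 0.3 0.1] 0.45
scale 1.5625
28.0 [ 0.5763 -0.0259  0.2845] [-1.000e-04  7.065e-01  7.077e-01 -0.000e+00] [0.1 0.2 0. ] 0.447
scale 1.5625
[[321.5 189.3]
 [322.9 166.2]] [[319.9 191.1]
 [321.4 167.4]]
170 [197 197 194 195 193 177 133 102  85  81  89 102 105 105 106 103 104 105
 107 106 107 109 110 107 124 197 253 255 254 254 242 192 185 210 224 220
 212 211 209 208 212 215 215 215 215 211 206 223 235 237] 
  6: [197 198 195 183 148 112  90  85  91 105 110 109 109 108 109 108 111 110
 111 112 111 114 141 218 253 255 254 254 247 208 181 202 225 225 218 213
 211 206 207 215 219 219 219 219 212 212 228 238 239 238]
190 [196 195 195 193 192 172 120  87  81  86  99 105 107 104 106 107 106 107
 106 107 108 109 106 122 193 250 254 254 253 243 195 189 212 222 214 208
 206 200 196 209 212 212 212 210 209 220 234 236 234 235] 
  6: [197 196 186 158 117  92  84  91 102 110 109 107 108 109 111 110 109 111
 110 109 111 141 215 252 254 254 253 240 192 183 205 223 222 214 209 207
 205 207 215 216 215 217 212 206 215 232 237 236 236 237]
205 [187 193 194 195 188 167 135 108  99 102 106 105 105 107 107 108 110 109
 108 109 108 105 116 179 247 254 253 251 237 186 184 209 220 216 208 207
 193 157 131 130 147 171 194 203 215 231 234 233 232 233] 
  6: [187 193 190 169 132 106 103 107 109 109 110 109 110 110 112 111 110 109
 110 108 129 197 248 254 253 252 242 202 185 201 220 221 213 210 207 186
 144 128 126 133 159 189 199 215 232 235 234 234 235 237]
stand ((0.038191829828114976, -0.04554358343730769), 0.9631642806309241) 5.6532164
press area diff 1.6027083
```

Plate and handle look the same as after the first stroke. Regrasp plate 3, lift it and carry it to the stand.

Emit:
apply_moves --deltas '[{"dx": 0,"dy": 0.3,"dz": 0,"ax": 0,"ay": 0,"az": 0},{"dx": 0,"dy": 0.6,"dz": 0,"ax": 0,"ay": 0,"az": 0},{"dx": 0,"dy": 0.627,"dz": 0,"ax": 0,"ay": 0,"az": 0},{"dx": 0,"dy": 0.627,"dz": 0,"ax": 0,"ay": 0,"az": 0},{"dx": 0,"dy": 0.627,"dz": 0.3,"ax": 0,"ay": 0,"az": 0},{"dx": 0,"dy": 0.627,"dz": 0.6,"ax": 0,"ay": 0,"az": 0},{"dx": 0,"dy": 0.627,"dz": 0.8,"ax": 0,"ay": 0,"az": 0},{"dx": 0,"dy": 0.627,"dz": 0.95,"ax": 0,"ay": 0,"az": 0},{"dx": 0,"dy": 0.627,"dz": 1,"ax": 0,"ay": 0,"az": 0},{"dx": 0,"dy": 0.627,"dz": 1,"ax": 0,"ay": 0,"az": 0}]'

```text
time_s: 28.83
ee_pos: [0.6501, -0.0256, 0.1636]
tool_rot: [-0.001, 0.706, 0.708, -0.001]
contact_force: [0.5, 0.3, 0.2]
width: 0.45
grasp_force: 0.0
```

Emit:
apply_moves --deltas '[{"dx": 0,"dy": 0,"dz": 0.1,"ax": 0,"ay": 0,"az": 0},{"dx": 0,"dy": 0,"dz": 0.2,"ax": 0,"ay": 0,"az": 0},{"dx": 0,"dy": 0,"dz": 0.28,"ax": 0,"ay": 0,"az": 0},{"dx": 0,"dy": 0,"dz": 0.28,"ax": 0,"ay": 0,"az": 0},{"dx": 0,"dy": 0,"dz": 0.28,"ax": 0,"ay": 0,"az": 0}]'

```text
time_s: 29.25
ee_pos: [0.6525, -0.0259, 0.1317]
tool_rot: [0.0, 0.706, 0.708, 0.0]
contact_force: [0.6, 1.0, -0.3]
width: 0.448
grasp_force: 0.0
```

Emit:
apply_moves --deltas '[{"dx": 0,"dy": 0,"dz": 0,"ax": 0,"ay": 0,"az": 0},{"dx": 0,"dy": 0,"dz": 0,"ax": 0,"ay": 0,"az": 0},{"dx": 0,"dy": 0,"dz": 0,"ax": 0,"ay": 0,"az": 0},{"dx": 0,"dy": 0,"dz": 0,"ax": 0,"ay": 0,"az": 0},{"dx": 0,"dy": 0,"dz": 0,"ax": 0,"ay": 0,"az": 0},{"dx": 0,"dy": 0,"dz": 0,"ax": 0,"ay": 0,"az": 0},{"dx": 0,"dy": 0,"dz": 0,"ax": 0,"ay": 0,"az": 0}]' --claw 0

```text
time_s: 29.83
ee_pos: [0.6516, -0.0258, 0.131]
tool_rot: [-0.001, 0.706, 0.708, -0.001]
contact_force: [-1.9, 0.6, 1.7]
width: 0.057
grasp_force: 30.0
```

Emit:
apply_moves --deltas '[{"dx": 0,"dy": 0,"dz": -0.1,"ax": 0,"ay": 0,"az": 0},{"dx": 0,"dy": 0,"dz": -0.3,"ax": 0,"ay": 0,"az": 0},{"dx": 0,"dy": 0,"dz": -0.6,"ax": 0,"ay": 0,"az": 0},{"dx": 0,"dy": 0,"dz": -0.9,"ax": 0,"ay": 0,"az": 0},{"dx": 0,"dy": 0,"dz": -1,"ax": 0,"ay": 0,"az": 0}]'

```text
time_s: 30.25
ee_pos: [0.6548, -0.0261, 0.2561]
tool_rot: [0.003, 0.706, 0.708, 0.003]
contact_force: [0.0, -0.5, -2.1]
width: 0.06
grasp_force: 30.0
```

Emit:
apply_moves --deltas '[{"dx": 0,"dy": 0,"dz": -0.3,"ax": 0,"ay": 0,"az": 0},{"dx": -0.2,"dy": -0.05,"dz": -0.45,"ax": 0,"ay": 0,"az": 0},{"dx": -0.45,"dy": -0.15,"dz": -0.45,"ax": 0,"ay": 0,"az": 0},{"dx": -0.7,"dy": -0.25,"dz": -0.45,"ax": 0,"ay": 0,"az": 0},{"dx": -0.9,"dy": -0.3,"dz": -0.45,"ax": 0,"ay": 0,"az": 0}]'

```text
time_s: 30.67
ee_pos: [0.6154, -0.1356, 0.3048]
tool_rot: [0.0, 0.707, 0.708, -0.001]
contact_force: [0.1, 0.5, -3.7]
width: 0.063
grasp_force: 30.0
```

Emit:
apply_moves --deltas '[{"dx": -0.3,"dy": -0.13,"dz": 0,"ax": 0,"ay": 0,"az": -0.1},{"dx": -0.6,"dy": -0.26,"dz": 0,"ax": 0,"ay": 0,"az": -0.2},{"dx": -0.9,"dy": -0.4,"dz": 0,"ax": 0,"ay": 0,"az": -0.258},{"dx": -0.9,"dy": -0.4,"dz": 0,"ax": 0,"ay": 0,"az": -0.258}]'

```text
time_s: 31.0
ee_pos: [0.5654, -0.2492, 0.3038]
tool_rot: [0.0, 0.634, 0.774, -0.003]
contact_force: [0.0, 0.7, -2.8]
width: 0.063
grasp_force: 30.0
```

Emit:
apply_moves --deltas '[{"dx": -0.3,"dy": -0.2,"dz": 0,"ax": 0,"ay": 0,"az": 0},{"dx": -0.6,"dy": -0.4,"dz": 0,"ax": 0,"ay": 0,"az": 0},{"dx": -0.8,"dy": -0.55,"dz": 0,"ax": 0,"ay": 0,"az": 0},{"dx": -0.8,"dy": -0.55,"dz": 0,"ax": 0,"ay": 0,"az": 0},{"dx": -0.8,"dy": -0.55,"dz": 0,"ax": 0,"ay": 0,"az": 0},{"dx": -0.8,"dy": -0.55,"dz": 0,"ax": 0,"ay": 0,"az": 0}]'

```text
time_s: 31.5
ee_pos: [0.5238, -0.3488, 0.3042]
tool_rot: [-0.001, 0.631, 0.775, 0.001]
contact_force: [-0.5, 0.3, -2.1]
width: 0.061
grasp_force: 30.0
```

```bash
cat > stand.py <<'E'
import sys,pickle
from h import *
# compare the stand's top-plane (z=.085) rectified picture with the reference one (w7)
def rect(W,z=.085):
    xs=np.array([[.38,-.37],[.64,-.37],[.64,-.17],[.38,-.17]],np.float32)
    px=proj(W,np.c_[xs,np.full(4,z)]).astype(np.float32)
    H=cv2.getPerspectiveTransform(px,((xs-[.38,-.37])*2000).astype(np.float32))
    return cv2.cvtColor(cv2.warpPerspective(W['frame'],H,(520,400)),7)
a=rect(pickle.load(open('w7.pkl','rb')));b=rect(pickle.load(open(sys.argv[1]+'.pkl','rb')))
# stand's +y wall strip around outer edge as template
t=a[220:380,40:450]
r=cv2.matchTemplate(b,t,cv2.TM_CCOEFF_NORMED);_,m,_,l=cv2.minMaxLoc(r);print('match',m,'shift mm',(l[0]-40)/2,(l[1]-220)/2)
cv2.imwrite('pics/rect_'+sys.argv[1]+'.png',np.hstack([a,b]))
from station import monitor
s=monitor.read_state();print(s['ee_pos'].round(4),s['tool_rot'].round(4))
for k in(-.056,0,.056): print(k,delta([.5097+k*.979,-.2711+k*.204,.25],np.radians(11.77),s))
E
python3 look.py wrist w10; python3 stand.py w10
```

```text
31.55 [ 0.5241 -0.3482  0.3044] [-5.000e-04  6.310e-01  7.758e-01  6.000e-04] [-0.6  0.2 -2.4] 0.062
scale 1.5625
match 0.82464200258255 shift mm 0.0 0.0
[ 0.5241 -0.3482  0.3044] [-5.000e-04  6.310e-01  7.758e-01  6.000e-04]
-0.056 (array([ 0.653, -0.454,  0.454]), array([ 0.   , -0.002, -0.   ]))
0 (array([0.653, 0.013, 0.454]), array([ 0.   , -0.002, -0.   ]))
0.056 (array([0.653, 0.48 , 0.454]), array([ 0.   , -0.002, -0.   ]))
```

The stand is unmoved. Place plate 3 in the middle slot.

Emit:
apply_moves --deltas '[{"dx": 0.3,"dy": 0.013,"dz": 0,"ax": 0,"ay": 0,"az": 0},{"dx": 0.6,"dy": 0.013,"dz": 0,"ax": 0,"ay": 0,"az": 0},{"dx": 0.653,"dy": 0.013,"dz": 0,"ax": 0,"ay": 0,"az": 0},{"dx": 0.653,"dy": 0.013,"dz": 0,"ax": 0,"ay": 0,"az": 0},{"dx": 0.653,"dy": 0.013,"dz": 0.3,"ax": 0,"ay": 0,"az": 0},{"dx": 0.653,"dy": 0.013,"dz": 0.55,"ax": 0,"ay": 0,"az": 0},{"dx": 0.653,"dy": 0.013,"dz": 0.7,"ax": 0,"ay": 0,"az": 0},{"dx": 0.653,"dy": 0.013,"dz": 0.7,"ax": 0,"ay": 0,"az": 0},{"dx": 0.653,"dy": 0.013,"dz": 0.7,"ax": 0,"ay": 0,"az": 0}]'

```text
time_s: 32.3
ee_pos: [0.5096, -0.2724, 0.2202]
tool_rot: [-0.001, 0.631, 0.776, -0.0]
contact_force: [0.6, 0.3, -2.6]
width: 0.063
grasp_force: 30.0
```

Emit:
apply_moves --deltas '[{"dx": 0,"dy": 0,"dz": 0.15,"ax": 0,"ay": 0,"az": 0},{"dx": 0,"dy": 0,"dz": 0.35,"ax": 0,"ay": 0,"az": 0},{"dx": 0,"dy": 0,"dz": 0.55,"ax": 0,"ay": 0,"az": 0},{"dx": 0,"dy": 0,"dz": 0.75,"ax": 0,"ay": 0,"az": 0},{"dx": 0,"dy": 0,"dz": 0.75,"ax": 0,"ay": 0,"az": 0}]'

```text
time_s: 32.72
ee_pos: [0.5081, -0.2716, 0.1284]
tool_rot: [-0.003, 0.631, 0.776, -0.0]
contact_force: [-0.7, 1.0, -3.1]
width: 0.065
grasp_force: 30.0
```

Emit:
apply_moves --deltas '[{"dx": 0,"dy": 0,"dz": 0.06,"ax": 0,"ay": 0,"az": 0},{"dx": 0,"dy": 0,"dz": 0.12,"ax": 0,"ay": 0,"az": 0},{"dx": 0,"dy": 0,"dz": 0.18,"ax": 0,"ay": 0,"az": 0},{"dx": 0,"dy": 0,"dz": 0.18,"ax": 0,"ay": 0,"az": 0},{"dx": 0,"dy": 0,"dz": 0.18,"ax": 0,"ay": 0,"az": 0}]'

```text
time_s: 33.13
ee_pos: [0.5095, -0.2725, 0.1096]
tool_rot: [0.0, 0.631, 0.776, 0.0]
contact_force: [-0.2, 0.0, -1.8]
width: 0.065
grasp_force: 30.0
```

Emit:
apply_moves --deltas '[{"dx": 0,"dy": 0,"dz": 0.02,"ax": 0,"ay": 0,"az": 0},{"dx": 0,"dy": 0,"dz": 0.035,"ax": 0,"ay": 0,"az": 0},{"dx": 0,"dy": 0,"dz": 0.035,"ax": 0,"ay": 0,"az": 0}]'

```text
time_s: 33.38
ee_pos: [0.5093, -0.2723, 0.105]
tool_rot: [-0.0, 0.631, 0.776, 0.0]
contact_force: [-0.4, -0.1, -2.9]
width: 0.064
grasp_force: 30.0
```

Emit:
apply_moves --deltas '[{"dx": 0,"dy": 0,"dz": 0,"ax": 0,"ay": 0,"az": 0},{"dx": 0,"dy": 0,"dz": 0,"ax": 0,"ay": 0,"az": 0},{"dx": 0,"dy": 0,"dz": 0,"ax": 0,"ay": 0,"az": 0},{"dx": 0,"dy": 0,"dz": 0,"ax": 0,"ay": 0,"az": 0},{"dx": 0,"dy": 0,"dz": 0,"ax": 0,"ay": 0,"az": 0},{"dx": 0,"dy": 0,"dz": -0.1,"ax": 0,"ay": 0,"az": 0},{"dx": 0,"dy": 0,"dz": -0.3,"ax": 0,"ay": 0,"az": 0},{"dx": 0,"dy": 0,"dz": -0.6,"ax": 0,"ay": 0,"az": 0},{"dx": 0,"dy": 0,"dz": -0.9,"ax": 0,"ay": 0,"az": 0},{"dx": 0,"dy": 0,"dz": -1,"ax": 0,"ay": 0,"az": 0}]' --claw 0.28

```text
time_s: 34.22
ee_pos: [0.5115, -0.2738, 0.2306]
tool_rot: [0.004, 0.631, 0.776, 0.0]
contact_force: [0.4, -1.1, 0.3]
width: 0.281
grasp_force: 0.0
```

Emit:
apply_moves --deltas '[{"dx": 0,"dy": 0,"dz": -0.3,"ax": 0,"ay": 0,"az": 0},{"dx": 0.3,"dy": 0.06,"dz": -0.6,"ax": 0,"ay": 0,"az": 0.1},{"dx": 0.6,"dy": 0.12,"dz": -0.65,"ax": 0,"ay": 0,"az": 0.165},{"dx": 0.9,"dy": 0.2,"dz": -0.65,"ax": 0,"ay": 0,"az": 0.165},{"dx": 1,"dy": 0.2,"dz": -0.65,"ax": 0,"ay": 0,"az": 0.165}]' --claw 0.34

```text
time_s: 34.63
ee_pos: [0.5089, -0.1454, 0.305]
tool_rot: [0.001, 0.679, 0.734, 0.002]
contact_force: [-0.3, -0.2, -1.1]
width: 0.339
grasp_force: 0.0
```

Emit:
apply_moves --deltas '[{"dx": 0.3,"dy": 0.12,"dz": 0,"ax": 0,"ay": 0,"az": 0},{"dx": 0.6,"dy": 0.24,"dz": 0,"ax": 0,"ay": 0,"az": 0},{"dx": 0.9,"dy": 0.36,"dz": 0,"ax": 0,"ay": 0,"az": 0},{"dx": 1,"dy": 0.38,"dz": 0,"ax": 0,"ay": 0,"az": 0}]'

```text
time_s: 34.97
ee_pos: [0.5459, -0.0227, 0.3027]
tool_rot: [-0.001, 0.679, 0.734, 0.001]
contact_force: [0.5, -0.1, 0.1]
width: 0.336
grasp_force: 0.0
```

Emit:
apply_moves --deltas '[{"dx": 0.3,"dy": 0.12,"dz": 0,"ax": 0,"ay": 0,"az": 0},{"dx": 0.6,"dy": 0.24,"dz": 0,"ax": 0,"ay": 0,"az": 0},{"dx": 0.9,"dy": 0.36,"dz": 0,"ax": 0,"ay": 0,"az": 0},{"dx": 1,"dy": 0.38,"dz": 0,"ax": 0,"ay": 0,"az": 0}]'

```text
time_s: 35.3
ee_pos: [0.5826, 0.1001, 0.3022]
tool_rot: [-0.001, 0.679, 0.734, 0.001]
contact_force: [0.3, 0.4, 0.5]
width: 0.337
grasp_force: 0.0
```

Emit:
apply_moves --deltas '[{"dx": 0.3,"dy": 0.12,"dz": 0,"ax": 0,"ay": 0,"az": 0},{"dx": 0.6,"dy": 0.24,"dz": 0,"ax": 0,"ay": 0,"az": 0},{"dx": 0.9,"dy": 0.36,"dz": 0,"ax": 0,"ay": 0,"az": 0},{"dx": 1,"dy": 0.38,"dz": 0,"ax": 0,"ay": 0,"az": 0}]'

```text
time_s: 35.63
ee_pos: [0.6191, 0.223, 0.3017]
tool_rot: [-0.001, 0.679, 0.734, 0.001]
contact_force: [-0.0, -0.4, 0.7]
width: 0.339
grasp_force: 0.0
```

Emit:
apply_moves --deltas '[{"dx": 0.3,"dy": 0.02,"dz": 0,"ax": 0,"ay": 0,"az": 0},{"dx": 0.6,"dy": 0.02,"dz": 0,"ax": 0,"ay": 0,"az": 0},{"dx": 0.8,"dy": 0.02,"dz": 0.2,"ax": 0,"ay": 0,"az": 0},{"dx": 0.8,"dy": 0.02,"dz": 0.5,"ax": 0,"ay": 0,"az": 0},{"dx": 0.8,"dy": 0.02,"dz": 0.83,"ax": 0,"ay": 0,"az": 0},{"dx": 0.8,"dy": 0.02,"dz": 0.83,"ax": 0,"ay": 0,"az": 0},{"dx": 0.8,"dy": 0.02,"dz": 0.83,"ax": 0,"ay": 0,"az": 0},{"dx": 0.8,"dy": 0.02,"dz": 0.83,"ax": 0,"ay": 0,"az": 0}]'

```text
time_s: 36.3
ee_pos: [0.6147, 0.3146, 0.2057]
tool_rot: [0.001, 0.68, 0.733, 0.001]
contact_force: [-0.5, 0.7, 1.5]
width: 0.339
grasp_force: 0.0
```

```bash
python3 look.py wrist w11; python3 look.py side s11; python3 - <<'E'
import pickle
from h import *
W=pickle.load(open('w11.pkl','rb'));im=cv2.cvtColor(W['frame'],7)
print(proj(W,[(.6125,.34,.142),(.6125,.3155,.142),(.6125,.29,.142)]).round(1))
for v in (160,180,195,210): print(v,im[v,225:295])
S=pickle.load(open('s11.pkl','rb'))['frame'];S0=pickle.load(open('s9.pkl','rb'))['frame']
a,b=[cv2.cvtColor(q[245:340,280:370],7).astype(np.float32) for q in(S0,S)];print(cv2.phaseCorrelate(a,b),np.abs(a-b).mean())
E
```

```text
36.35 [0.6153 0.3149 0.2068] [0.0014 0.6805 0.7328 0.0025] [ 0.3 -0.1  0.3] 0.339
scale 1.5625
36.4 [0.6154 0.3151 0.2072] [0.0015 0.6805 0.7328 0.0029] [-0.4  0.2  0.1] 0.337
scale 1.5625
[[251.6 175.4]
 [249.5 202.5]
 [247.5 229.5]]
160 [226 226 225 226 226 227 227 227 227 228 226 203 141 115 115 118 119 118
 118 117 125 146 159 161 161 158 160 190 229 231 231 231 231 232 232 233
 232 232 232 232 233 234 238 243 247 248 248 244 227 216 221 222 221 226
 226 227 228 227 226 226 225 225 227 227 225 225 225 224 222 222]
180 [240 240 240 240 240 240 241 241 240 240 241 235 195 132 113 114 114 114
 114 115 127 150 167 172 171 170 169 206 240 244 244 244 243 244 244 244
 244 245 245 245 245 245 245 245 245 246 245 237 219 218 220 226 228 228
 229 228 227 226 224 224 228 228 227 227 226 225 223 223 223 226]
195 [145 145 143 143 143 144 143 142 144 144 143 136 119 111 114 114 114 112
 113 116 154 214 241 244 238 199 162 147 143 144 143 144 144 146 143 145
 144 143 144 145 144 153 182 225 241 243 241 228 206 217 228 228 228 228
 228 227 225 225 227 228 227 227 226 226 223 222 223 225 227 227]
210 [117 117 118 119 118 117 118 117 118 117 117 117 117 117 118 118 119 118
 117 122 151 212 243 246 241 238 224 172 116 111 118 120 119 118 119 119
 118 119 119 120 119 119 118 119 120 118 120 125 156 194 203 201 200 200
 199 198 201 202 201 202 200 201 208 220 221 221 224 226 225 223]
((0.057614054493207334, -0.08217284773371603), 0.6419545650482178) 8.660351
```

Plate 4 is at x≈0.612. Descend and grip.

Emit:
apply_moves --deltas '[{"dx": 0,"dy": -0.03,"dz": 0.2,"ax": 0,"ay": 0,"az": 0},{"dx": 0,"dy": -0.03,"dz": 0.4,"ax": 0,"ay": 0,"az": 0},{"dx": 0,"dy": -0.03,"dz": 0.6,"ax": 0,"ay": 0,"az": 0},{"dx": 0,"dy": -0.03,"dz": 0.83,"ax": 0,"ay": 0,"az": 0},{"dx": 0,"dy": -0.03,"dz": 0.83,"ax": 0,"ay": 0,"az": 0},{"dx": 0,"dy": -0.03,"dz": 0.83,"ax": 0,"ay": 0,"az": 0}]'

```text
time_s: 36.9
ee_pos: [0.6102, 0.3147, 0.1049]
tool_rot: [0.0, 0.68, 0.733, 0.0]
contact_force: [-0.0, 0.9, 0.5]
width: 0.341
grasp_force: 0.0
```

Emit:
apply_moves --deltas '[{"dx": 0,"dy": 0,"dz": 0,"ax": 0,"ay": 0,"az": 0},{"dx": 0,"dy": 0,"dz": 0,"ax": 0,"ay": 0,"az": 0},{"dx": 0,"dy": 0,"dz": 0,"ax": 0,"ay": 0,"az": 0},{"dx": 0,"dy": 0,"dz": 0,"ax": 0,"ay": 0,"az": 0},{"dx": 0,"dy": 0,"dz": 0,"ax": 0,"ay": 0,"az": 0},{"dx": 0,"dy": 0,"dz": 0,"ax": 0,"ay": 0,"az": 0}]' --claw 0

```text
time_s: 37.4
ee_pos: [0.6107, 0.3153, 0.1053]
tool_rot: [0.001, 0.68, 0.733, 0.001]
contact_force: [-0.3, 0.1, 5.0]
width: 0.061
grasp_force: 30.0
```

Emit:
apply_moves --deltas '[{"dx": 0,"dy": 0,"dz": -0.1,"ax": 0,"ay": 0,"az": 0},{"dx": 0,"dy": 0,"dz": -0.3,"ax": 0,"ay": 0,"az": 0},{"dx": 0,"dy": 0,"dz": -0.6,"ax": 0,"ay": 0,"az": 0},{"dx": 0,"dy": 0,"dz": -0.9,"ax": 0,"ay": 0,"az": 0},{"dx": 0,"dy": 0,"dz": -1,"ax": 0,"ay": 0,"az": 0}]'

```text
time_s: 37.82
ee_pos: [0.611, 0.3156, 0.2299]
tool_rot: [0.001, 0.68, 0.733, 0.003]
contact_force: [1.3, 0.7, -2.1]
width: 0.064
grasp_force: 30.0
```

Emit:
apply_moves --deltas '[{"dx": 0,"dy": 0,"dz": -0.3,"ax": 0,"ay": 0,"az": 0},{"dx": 0,"dy": 0,"dz": -0.6,"ax": 0,"ay": 0,"az": 0},{"dx": 0,"dy": 0,"dz": -0.6,"ax": 0,"ay": 0,"az": 0}]'

```text
time_s: 38.07
ee_pos: [0.6115, 0.3159, 0.3043]
tool_rot: [0.002, 0.68, 0.733, 0.005]
contact_force: [0.6, -0.6, -0.6]
width: 0.065
grasp_force: 30.0
```

Emit:
apply_moves --deltas '[{"dx": -0.25,"dy": 0.03,"dz": 0,"ax": 0,"ay": 0,"az": 0.092},{"dx": -0.5,"dy": 0.06,"dz": 0,"ax": 0,"ay": 0,"az": 0.092},{"dx": -0.8,"dy": 0.1,"dz": 0,"ax": 0,"ay": 0,"az": 0.092},{"dx": -1,"dy": 0.1,"dz": 0,"ax": 0,"ay": 0,"az": 0.092}]'

```text
time_s: 38.4
ee_pos: [0.6302, 0.1933, 0.2948]
tool_rot: [-0.0, 0.706, 0.708, -0.002]
contact_force: [0.1, 0.7, -1.3]
width: 0.063
grasp_force: 30.0
```

Emit:
apply_moves --deltas '[{"dx": -0.3,"dy": 0.05,"dz": 0,"ax": 0,"ay": 0,"az": 0},{"dx": -0.6,"dy": 0.1,"dz": 0,"ax": 0,"ay": 0,"az": 0},{"dx": -0.9,"dy": 0.14,"dz": 0,"ax": 0,"ay": 0,"az": 0},{"dx": -1,"dy": 0.14,"dz": 0,"ax": 0,"ay": 0,"az": 0}]'

```text
time_s: 38.73
ee_pos: [0.6473, 0.0708, 0.2947]
tool_rot: [0.0, 0.708, 0.707, -0.002]
contact_force: [0.1, -0.1, -2.6]
width: 0.062
grasp_force: 30.0
```

Emit:
apply_moves --deltas '[{"dx": -0.3,"dy": 0,"dz": 0,"ax": 0,"ay": 0,"az": 0},{"dx": -0.6,"dy": 0,"dz": 0,"ax": 0,"ay": 0,"az": 0},{"dx": -0.855,"dy": 0,"dz": 0,"ax": 0,"ay": 0,"az": 0},{"dx": -0.855,"dy": 0,"dz": 0,"ax": 0,"ay": 0,"az": 0},{"dx": -0.855,"dy": 0,"dz": 0,"ax": 0,"ay": 0,"az": 0},{"dx": -0.855,"dy": 0,"dz": 0,"ax": 0,"ay": 0,"az": 0}]'

```text
time_s: 39.23
ee_pos: [0.6472, -0.0256, 0.2953]
tool_rot: [-0.001, 0.706, 0.708, -0.0]
contact_force: [-0.6, 0.2, -2.2]
width: 0.061
grasp_force: 30.0
```

Emit:
apply_moves --deltas '[{"dx": 0,"dy": 0.015,"dz": 0.2,"ax": 0,"ay": 0,"az": 0},{"dx": 0,"dy": 0.015,"dz": 0.4,"ax": 0,"ay": 0,"az": 0},{"dx": 0,"dy": 0.015,"dz": 0.6,"ax": 0,"ay": 0,"az": 0},{"dx": 0,"dy": 0.015,"dz": 0.75,"ax": 0,"ay": 0,"az": 0},{"dx": 0,"dy": 0.015,"dz": 0.85,"ax": 0,"ay": 0,"az": 0},{"dx": 0,"dy": 0.015,"dz": 0.95,"ax": 0,"ay": 0,"az": 0},{"dx": 0,"dy": 0.015,"dz": 1,"ax": 0,"ay": 0,"az": 0},{"dx": 0,"dy": 0.015,"dz": 1,"ax": 0,"ay": 0,"az": 0}]'

```text
time_s: 39.9
ee_pos: [0.6484, -0.0246, 0.1741]
tool_rot: [-0.002, 0.706, 0.709, -0.001]
contact_force: [-0.4, -0.1, -1.7]
width: 0.064
grasp_force: 30.0
```

Emit:
apply_moves --deltas '[{"dx": 0,"dy": 0,"dz": 0.1,"ax": 0,"ay": 0,"az": 0},{"dx": 0,"dy": 0,"dz": 0.2,"ax": 0,"ay": 0,"az": 0},{"dx": 0,"dy": 0,"dz": 0.3,"ax": 0,"ay": 0,"az": 0},{"dx": 0,"dy": 0,"dz": 0.36,"ax": 0,"ay": 0,"az": 0},{"dx": 0,"dy": 0,"dz": 0.36,"ax": 0,"ay": 0,"az": 0},{"dx": 0,"dy": 0,"dz": 0.36,"ax": 0,"ay": 0,"az": 0}]'

```text
time_s: 40.4
ee_pos: [0.6499, -0.026, 0.133]
tool_rot: [0.0, 0.706, 0.708, 0.0]
contact_force: [-0.0, 0.2, -1.8]
width: 0.064
grasp_force: 30.0
```

Emit:
apply_moves --deltas '[{"dx": 0,"dy": 0,"dz": 0.015,"ax": 0,"ay": 0,"az": 0},{"dx": 0,"dy": 0,"dz": 0.03,"ax": 0,"ay": 0,"az": 0},{"dx": 0,"dy": 0,"dz": 0.03,"ax": 0,"ay": 0,"az": 0}]'

```text
time_s: 40.65
ee_pos: [0.6499, -0.0264, 0.1294]
tool_rot: [0.0, 0.706, 0.708, 0.0]
contact_force: [0.0, 0.5, -2.2]
width: 0.06
grasp_force: 30.0
```

Emit:
apply_moves --deltas '[{"dx": 0,"dy": 0,"dz": 0,"ax": 0,"ay": 0,"az": 0},{"dx": 0,"dy": 0,"dz": 0,"ax": 0,"ay": 0,"az": 0},{"dx": 0,"dy": 0,"dz": 0,"ax": 0,"ay": 0,"az": 0},{"dx": 0,"dy": 0,"dz": 0,"ax": 0,"ay": 0,"az": 0},{"dx": 0,"dy": 0,"dz": 0,"ax": 0,"ay": 0,"az": 0},{"dx": 0,"dy": 0,"dz": -0.2,"ax": 0,"ay": 0,"az": 0},{"dx": 0,"dy": 0,"dz": -0.5,"ax": 0,"ay": 0,"az": 0},{"dx": 0,"dy": 0,"dz": -0.8,"ax": 0,"ay": 0,"az": 0},{"dx": 0,"dy": 0,"dz": -1,"ax": 0,"ay": 0,"az": 0},{"dx": 0,"dy": 0,"dz": -1,"ax": 0,"ay": 0,"az": 0}]' --claw 0.34

```text
time_s: 41.48
ee_pos: [0.6528, -0.0268, 0.2559]
tool_rot: [0.005, 0.706, 0.708, 0.004]
contact_force: [-0.4, 0.3, -0.5]
width: 0.338
grasp_force: 0.0
```

Emit:
apply_moves --deltas '[{"dx": 0,"dy": -0.2,"dz": -0.1,"ax": 0,"ay": 0,"az": 0},{"dx": 0,"dy": -0.4,"dz": -0.2,"ax": 0,"ay": 0,"az": 0},{"dx": 0,"dy": -0.7,"dz": -0.2,"ax": 0,"ay": 0,"az": 0},{"dx": 0,"dy": -1,"dz": -0.2,"ax": 0,"ay": 0,"az": 0},{"dx": 0,"dy": -1,"dz": -0.2,"ax": 0,"ay": 0,"az": 0},{"dx": 0,"dy": -1,"dz": -0.2,"ax": 0,"ay": 0,"az": 0},{"dx": 0,"dy": -1,"dz": -0.2,"ax": 0,"ay": 0,"az": 0}]' --claw 0

```text
time_s: 42.07
ee_pos: [0.5302, -0.0268, 0.273]
tool_rot: [0.0, 0.706, 0.708, 0.0]
contact_force: [-0.2, 0.8, 0.7]
width: 0.003
grasp_force: 0.0
```

Same stroke as before: down the arc, then gently to the stop.

Emit:
apply_moves --deltas '[{"dx": 0,"dy": -0.2,"dz": 0.12,"ax": 0,"ay": 0,"az": 0},{"dx": 0,"dy": -0.22,"dz": 0.19,"ax": 0,"ay": 0,"az": 0},{"dx": 0,"dy": -0.22,"dz": 0.27,"ax": 0,"ay": 0,"az": 0},{"dx": 0,"dy": -0.275,"dz": 0.36,"ax": 0,"ay": 0,"az": 0},{"dx": 0,"dy": -0.34,"dz": 0.42,"ax": 0,"ay": 0,"az": 0},{"dx": 0,"dy": -0.4,"dz": 0.49,"ax": 0,"ay": 0,"az": 0},{"dx": 0,"dy": -0.45,"dz": 0.56,"ax": 0,"ay": 0,"az": 0},{"dx": 0,"dy": -0.495,"dz": 0.63,"ax": 0,"ay": 0,"az": 0},{"dx": 0,"dy": -0.53,"dz": 0.71,"ax": 0,"ay": 0,"az": 0},{"dx": 0,"dy": -0.565,"dz": 0.79,"ax": 0,"ay": 0,"az": 0},{"dx": 0,"dy": -0.585,"dz": 0.86,"ax": 0,"ay": 0,"az": 0},{"dx": 0,"dy": -0.6,"dz": 0.92,"ax": 0,"ay": 0,"az": 0}]'

```text
time_s: 43.07
ee_pos: [0.4486, -0.0271, 0.1612]
tool_rot: [-0.007, 0.706, 0.709, -0.008]
contact_force: [-18.3, -1.2, 14.6]
width: 0.007
grasp_force: 10.8
```

Emit:
apply_moves --deltas '[{"dx": 0,"dy": 0,"dz": 0.015,"ax": 0,"ay": 0,"az": 0},{"dx": 0,"dy": 0,"dz": 0.03,"ax": 0,"ay": 0,"az": 0},{"dx": 0,"dy": 0,"dz": 0.045,"ax": 0,"ay": 0,"az": 0},{"dx": 0,"dy": 0,"dz": 0.055,"ax": 0,"ay": 0,"az": 0},{"dx": 0,"dy": 0,"dz": 0.055,"ax": 0,"ay": 0,"az": 0}]'

```text
time_s: 43.48
ee_pos: [0.4477, -0.0271, 0.1568]
tool_rot: [-0.008, 0.706, 0.709, -0.008]
contact_force: [-24.3, -2.0, 30.5]
width: 0.005
grasp_force: 19.2
```

Emit:
apply_moves --deltas '[{"dx": 0,"dy": 0,"dz": 0.01,"ax": 0,"ay": 0,"az": 0},{"dx": 0,"dy": 0,"dz": 0.02,"ax": 0,"ay": 0,"az": 0},{"dx": 0,"dy": 0,"dz": 0.03,"ax": 0,"ay": 0,"az": 0},{"dx": 0,"dy": 0,"dz": 0.035,"ax": 0,"ay": 0,"az": 0},{"dx": 0,"dy": 0,"dz": 0.035,"ax": 0,"ay": 0,"az": 0}]'

```text
time_s: 43.9
ee_pos: [0.4478, -0.0271, 0.1561]
tool_rot: [-0.007, 0.705, 0.709, -0.008]
contact_force: [-30.0, -0.6, 52.4]
width: 0.001
grasp_force: 30.2
```

At the stop (52 N, z no longer falling). Let it spring back.

Emit:
apply_moves --deltas '[{"dx": 0,"dy": 0,"dz": -0.1,"ax": 0,"ay": 0,"az": 0},{"dx": 0,"dy": 0,"dz": -0.25,"ax": 0,"ay": 0,"az": 0},{"dx": 0,"dy": 0,"dz": -0.45,"ax": 0,"ay": 0,"az": 0},{"dx": 0,"dy": 0,"dz": -0.7,"ax": 0,"ay": 0,"az": 0},{"dx": 0,"dy": 0,"dz": -1,"ax": 0,"ay": 0,"az": 0},{"dx": 0,"dy": 0,"dz": -1,"ax": 0,"ay": 0,"az": 0}]'

```text
time_s: 44.4
ee_pos: [0.4633, -0.0278, 0.2779]
tool_rot: [0.005, 0.706, 0.708, 0.004]
contact_force: [1.0, -0.3, 0.2]
width: 0.003
grasp_force: 0.0
```

Emit:
apply_moves --deltas '[{"dx": 0,"dy": 0.3,"dz": -0.1,"ax": 0,"ay": 0,"az": 0},{"dx": 0,"dy": 0.6,"dz": -0.1,"ax": 0,"ay": 0,"az": 0},{"dx": 0,"dy": 0.9,"dz": -0.1,"ax": 0,"ay": 0,"az": 0},{"dx": 0,"dy": 1,"dz": -0.1,"ax": 0,"ay": 0,"az": 0},{"dx": 0,"dy": 1,"dz": -0.1,"ax": 0,"ay": 0,"az": 0},{"dx": 0,"dy": 1,"dz": -0.1,"ax": 0,"ay": 0,"az": 0},{"dx": 0,"dy": 1,"dz": -0.1,"ax": 0,"ay": 0,"az": 0}]' --claw 0.45

```text
time_s: 44.98
ee_pos: [0.5772, -0.0265, 0.283]
tool_rot: [-0.001, 0.706, 0.708, -0.0]
contact_force: [-0.7, 0.2, -0.2]
width: 0.439
grasp_force: 0.0
```

```bash
python3 look.py wrist w12; python3 look.py side s12; python3 - <<'E'
import pickle
from h import *
W=pickle.load(open('w12.pkl','rb'));im=cv2.cvtColor(W['frame'],7)
print(proj(W,[(.6515,-.025,.165),(.6515,0,.165)]).round(1))
for v in(170,190): print(v,im[v,305:340])
L=lambda f:pickle.load(open(f+'.pkl','rb'))['frame']
for n,r in (('s11',None),):
    a,b=[cv2.cvtColor(q[245:340,280:370],7).astype(np.float32) for q in(L(n),L('s12'))];print('stand',cv2.phaseCorrelate(a,b),np.abs(a-b).mean())
a,b=[cv2.cvtColor(q[170:230,250:330],7).astype(np.float32) for q in(L('s9'),L('s12'))];print('press diff',np.abs(a-b).mean())
E
```

```text
45.0333 [ 0.5769 -0.0265  0.2835] [-4.000e-04  7.062e-01  7.081e-01 -3.000e-04] [ 0.  -0.5  0.2] 0.444
scale 1.5625
45.0833 [ 0.5768 -0.0265  0.2839] [-1.000e-04  7.062e-01  7.080e-01 -0.000e+00] [ 0.   0.2 -0.2] 0.449
scale 1.5625
[[321.7 188.9]
 [323.1 165.7]]
170 [ 92 105 107 106 107 106 106 105 107 108 109 110 108 110 151 232 255 255
 254 253 232 186 191 216 224 217 212 211 206 200 211 215 215 216 214]
190 [105 107 107 106 108 108 108 107 107 108 108 108 112 153 230 253 254 254
 251 230 186 194 219 221 213 208 204 199 201 210 212 214 212 208 205]
stand ((-0.0005226799014792505, -0.042518444656991505), 0.9596653884207761) 4.7271347
press diff 0.7675
```

Emit:
apply_moves --deltas '[{"dx": 0,"dy": 0.3,"dz": 0,"ax": 0,"ay": 0,"az": 0},{"dx": 0,"dy": 0.6,"dz": 0,"ax": 0,"ay": 0,"az": 0},{"dx": 0,"dy": 0.623,"dz": 0,"ax": 0,"ay": 0,"az": 0},{"dx": 0,"dy": 0.623,"dz": 0,"ax": 0,"ay": 0,"az": 0},{"dx": 0,"dy": 0.623,"dz": 0.3,"ax": 0,"ay": 0,"az": 0},{"dx": 0,"dy": 0.623,"dz": 0.6,"ax": 0,"ay": 0,"az": 0},{"dx": 0,"dy": 0.623,"dz": 0.8,"ax": 0,"ay": 0,"az": 0},{"dx": 0,"dy": 0.623,"dz": 0.95,"ax": 0,"ay": 0,"az": 0},{"dx": 0,"dy": 0.623,"dz": 1,"ax": 0,"ay": 0,"az": 0},{"dx": 0,"dy": 0.623,"dz": 1,"ax": 0,"ay": 0,"az": 0}]'

```text
time_s: 45.92
ee_pos: [0.6501, -0.0262, 0.163]
tool_rot: [-0.001, 0.706, 0.708, -0.001]
contact_force: [0.3, 0.1, 0.4]
width: 0.45
grasp_force: 0.0
```

Emit:
apply_moves --deltas '[{"dx": 0,"dy": 0,"dz": 0.1,"ax": 0,"ay": 0,"az": 0},{"dx": 0,"dy": 0,"dz": 0.2,"ax": 0,"ay": 0,"az": 0},{"dx": 0,"dy": 0,"dz": 0.28,"ax": 0,"ay": 0,"az": 0},{"dx": 0,"dy": 0,"dz": 0.28,"ax": 0,"ay": 0,"az": 0},{"dx": 0,"dy": 0,"dz": 0.28,"ax": 0,"ay": 0,"az": 0}]'

```text
time_s: 46.33
ee_pos: [0.6525, -0.0265, 0.1311]
tool_rot: [0.0, 0.706, 0.708, 0.0]
contact_force: [-0.0, 0.2, -0.3]
width: 0.447
grasp_force: 0.0
```

Emit:
apply_moves --deltas '[{"dx": 0,"dy": 0,"dz": 0,"ax": 0,"ay": 0,"az": 0},{"dx": 0,"dy": 0,"dz": 0,"ax": 0,"ay": 0,"az": 0},{"dx": 0,"dy": 0,"dz": 0,"ax": 0,"ay": 0,"az": 0},{"dx": 0,"dy": 0,"dz": 0,"ax": 0,"ay": 0,"az": 0},{"dx": 0,"dy": 0,"dz": 0,"ax": 0,"ay": 0,"az": 0},{"dx": 0,"dy": 0,"dz": 0,"ax": 0,"ay": 0,"az": 0},{"dx": 0,"dy": 0,"dz": 0,"ax": 0,"ay": 0,"az": 0}]' --claw 0

```text
time_s: 46.92
ee_pos: [0.6517, -0.0264, 0.1304]
tool_rot: [-0.001, 0.706, 0.708, -0.001]
contact_force: [-2.3, -0.8, 2.6]
width: 0.063
grasp_force: 30.0
```

Emit:
apply_moves --deltas '[{"dx": 0,"dy": 0,"dz": -0.1,"ax": 0,"ay": 0,"az": 0},{"dx": 0,"dy": 0,"dz": -0.3,"ax": 0,"ay": 0,"az": 0},{"dx": 0,"dy": 0,"dz": -0.6,"ax": 0,"ay": 0,"az": 0},{"dx": 0,"dy": 0,"dz": -0.9,"ax": 0,"ay": 0,"az": 0},{"dx": 0,"dy": 0,"dz": -1,"ax": 0,"ay": 0,"az": 0}]'

```text
time_s: 47.33
ee_pos: [0.6548, -0.0266, 0.2555]
tool_rot: [0.003, 0.706, 0.708, 0.003]
contact_force: [0.9, -0.1, -0.7]
width: 0.061
grasp_force: 30.0
```

Emit:
apply_moves --deltas '[{"dx": 0,"dy": 0,"dz": -0.3,"ax": 0,"ay": 0,"az": 0},{"dx": -0.2,"dy": -0.05,"dz": -0.45,"ax": 0,"ay": 0,"az": 0},{"dx": -0.45,"dy": -0.15,"dz": -0.45,"ax": 0,"ay": 0,"az": 0},{"dx": -0.7,"dy": -0.25,"dz": -0.45,"ax": 0,"ay": 0,"az": 0},{"dx": -0.9,"dy": -0.3,"dz": -0.45,"ax": 0,"ay": 0,"az": 0}]'

```text
time_s: 47.75
ee_pos: [0.6155, -0.1362, 0.3043]
tool_rot: [0.0, 0.706, 0.708, -0.001]
contact_force: [0.0, -0.1, -2.4]
width: 0.067
grasp_force: 30.0
```

Emit:
apply_moves --deltas '[{"dx": -0.3,"dy": -0.13,"dz": 0,"ax": 0,"ay": 0,"az": -0.1},{"dx": -0.6,"dy": -0.26,"dz": 0,"ax": 0,"ay": 0,"az": -0.2},{"dx": -0.9,"dy": -0.4,"dz": 0,"ax": 0,"ay": 0,"az": -0.258},{"dx": -0.9,"dy": -0.4,"dz": 0,"ax": 0,"ay": 0,"az": -0.258}]'

```text
time_s: 48.08
ee_pos: [0.5657, -0.2498, 0.3033]
tool_rot: [0.0, 0.633, 0.774, -0.003]
contact_force: [0.1, 1.0, -2.1]
width: 0.061
grasp_force: 30.0
```

Emit:
apply_moves --deltas '[{"dx": -0.3,"dy": -0.2,"dz": 0,"ax": 0,"ay": 0,"az": 0},{"dx": -0.6,"dy": -0.4,"dz": 0,"ax": 0,"ay": 0,"az": 0},{"dx": -0.8,"dy": -0.55,"dz": 0,"ax": 0,"ay": 0,"az": 0},{"dx": -0.8,"dy": -0.55,"dz": 0,"ax": 0,"ay": 0,"az": 0},{"dx": -0.8,"dy": -0.55,"dz": 0,"ax": 0,"ay": 0,"az": 0},{"dx": -0.8,"dy": -0.55,"dz": 0,"ax": 0,"ay": 0,"az": 0}]'

```text
time_s: 48.58
ee_pos: [0.5241, -0.3495, 0.3036]
tool_rot: [-0.001, 0.631, 0.776, 0.001]
contact_force: [-0.3, -0.0, -2.2]
width: 0.062
grasp_force: 30.0
```

```bash
python3 look.py wrist w13 80 0 440 270; python3 stand.py w13
```

```text
48.6333 [ 0.5244 -0.349   0.3038] [-4.000e-04  6.307e-01  7.760e-01  5.000e-04] [-0.1 -0.5 -2.4] 0.063
scale 2.2222222222222223
match 0.815008282661438 shift mm 0.0 0.0
[ 0.5244 -0.349   0.3038] [-4.000e-04  6.307e-01  7.760e-01  5.000e-04]
-0.056 (array([ 0.66 , -0.454,  0.449]), array([ 0.   , -0.002,  0.001]))
0 (array([0.66 , 0.013, 0.45 ]), array([ 0.   , -0.002,  0.001]))
0.056 (array([0.66 , 0.479, 0.45 ]), array([ 0.   , -0.002,  0.001]))
```

View pics/w13.png

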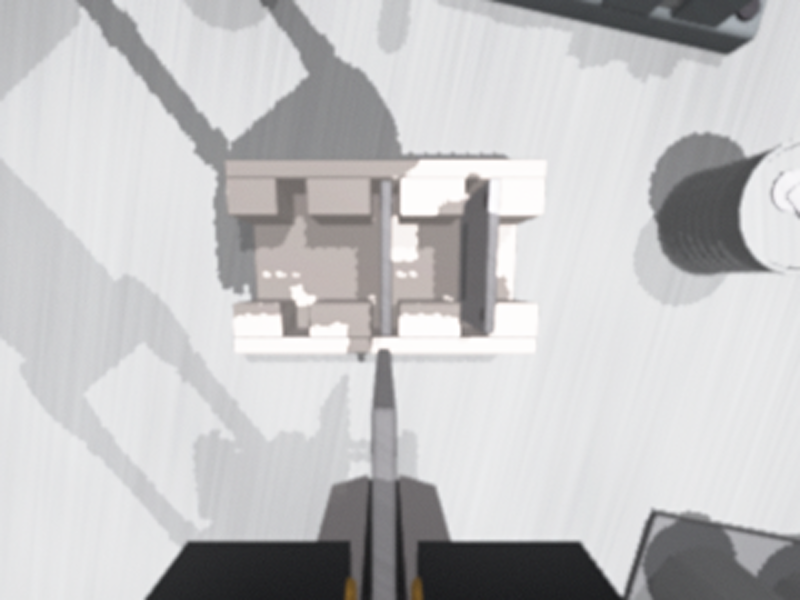

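Both finished plates stand upright in the middle (387,255) and right (490,255) slots, and the stand is unmoved. The left slot at (297,255) is free for plate 4.

Emit:
apply_moves --deltas '[{"dx": 0.3,"dy": -0.2,"dz": 0,"ax": 0,"ay": 0,"az": 0},{"dx": 0.6,"dy": -0.4,"dz": 0,"ax": 0,"ay": 0,"az": 0},{"dx": 0.66,"dy": -0.454,"dz": 0,"ax": 0,"ay": 0,"az": 0},{"dx": 0.66,"dy": -0.454,"dz": 0,"ax": 0,"ay": 0,"az": 0},{"dx": 0.66,"dy": -0.454,"dz": 0,"ax": 0,"ay": 0,"az": 0},{"dx": 0.66,"dy": -0.454,"dz": 0.3,"ax": 0,"ay": 0,"az": 0},{"dx": 0.66,"dy": -0.454,"dz": 0.55,"ax": 0,"ay": 0,"az": 0},{"dx": 0.66,"dy": -0.454,"dz": 0.7,"ax": 0,"ay": 0,"az": 0},{"dx": 0.66,"dy": -0.454,"dz": 0.7,"ax": 0,"ay": 0,"az": 0},{"dx": 0.66,"dy": -0.454,"dz": 0.7,"ax": 0,"ay": 0,"az": 0}]'

```text
time_s: 49.47
ee_pos: [0.4554, -0.2838, 0.2195]
tool_rot: [-0.001, 0.631, 0.776, 0.0]
contact_force: [-0.5, -0.7, -1.6]
width: 0.063
grasp_force: 30.0
```

Emit:
apply_moves --deltas '[{"dx": 0,"dy": 0,"dz": 0.15,"ax": 0,"ay": 0,"az": 0},{"dx": 0,"dy": 0,"dz": 0.35,"ax": 0,"ay": 0,"az": 0},{"dx": 0,"dy": 0,"dz": 0.55,"ax": 0,"ay": 0,"az": 0},{"dx": 0,"dy": 0,"dz": 0.75,"ax": 0,"ay": 0,"az": 0},{"dx": 0,"dy": 0,"dz": 0.75,"ax": 0,"ay": 0,"az": 0}]'

```text
time_s: 49.88
ee_pos: [0.4538, -0.2828, 0.1278]
tool_rot: [-0.002, 0.631, 0.776, 0.0]
contact_force: [-0.6, -0.2, -1.6]
width: 0.065
grasp_force: 30.0
```

Emit:
apply_moves --deltas '[{"dx": 0,"dy": 0,"dz": 0.06,"ax": 0,"ay": 0,"az": 0},{"dx": 0,"dy": 0,"dz": 0.12,"ax": 0,"ay": 0,"az": 0},{"dx": 0,"dy": 0,"dz": 0.18,"ax": 0,"ay": 0,"az": 0},{"dx": 0,"dy": 0,"dz": 0.19,"ax": 0,"ay": 0,"az": 0},{"dx": 0,"dy": 0,"dz": 0.19,"ax": 0,"ay": 0,"az": 0}]'

```text
time_s: 50.3
ee_pos: [0.4546, -0.2837, 0.1076]
tool_rot: [0.0, 0.631, 0.776, 0.0]
contact_force: [0.8, 0.2, -1.6]
width: 0.066
grasp_force: 30.0
```

Emit:
apply_moves --deltas '[{"dx": 0,"dy": 0,"dz": 0.015,"ax": 0,"ay": 0,"az": 0},{"dx": 0,"dy": 0,"dz": 0.028,"ax": 0,"ay": 0,"az": 0},{"dx": 0,"dy": 0,"dz": 0.028,"ax": 0,"ay": 0,"az": 0}]'

```text
time_s: 50.55
ee_pos: [0.4545, -0.2836, 0.1041]
tool_rot: [0.0, 0.631, 0.776, 0.0]
contact_force: [-0.1, -0.4, -1.6]
width: 0.058
grasp_force: 30.0
```

Emit:
apply_moves --deltas '[{"dx": 0,"dy": 0,"dz": 0,"ax": 0,"ay": 0,"az": 0},{"dx": 0,"dy": 0,"dz": 0,"ax": 0,"ay": 0,"az": 0},{"dx": 0,"dy": 0,"dz": 0,"ax": 0,"ay": 0,"az": 0},{"dx": 0,"dy": 0,"dz": 0,"ax": 0,"ay": 0,"az": 0},{"dx": 0,"dy": 0,"dz": 0,"ax": 0,"ay": 0,"az": 0},{"dx": 0,"dy": 0,"dz": -0.1,"ax": 0,"ay": 0,"az": 0},{"dx": 0,"dy": 0,"dz": -0.3,"ax": 0,"ay": 0,"az": 0},{"dx": 0,"dy": 0,"dz": -0.6,"ax": 0,"ay": 0,"az": 0},{"dx": 0,"dy": 0,"dz": -0.9,"ax": 0,"ay": 0,"az": 0},{"dx": 0,"dy": 0,"dz": -1,"ax": 0,"ay": 0,"az": 0}]' --claw 0.28

```text
time_s: 51.38
ee_pos: [0.4565, -0.2852, 0.2294]
tool_rot: [0.004, 0.631, 0.776, 0.0]
contact_force: [0.7, -0.1, -0.0]
width: 0.278
grasp_force: 0.0
```

Emit:
apply_moves --deltas '[{"dx": 0,"dy": 0,"dz": -0.3,"ax": 0,"ay": 0,"az": 0},{"dx": 0.3,"dy": 0,"dz": -0.6,"ax": 0,"ay": 0,"az": 0},{"dx": 0.6,"dy": 0,"dz": -0.9,"ax": 0,"ay": 0,"az": 0},{"dx": 0.9,"dy": 0,"dz": -0.9,"ax": 0,"ay": 0,"az": 0},{"dx": 1,"dy": 0,"dz": -0.9,"ax": 0,"ay": 0,"az": 0},{"dx": 1,"dy": 0,"dz": -0.9,"ax": 0,"ay": 0,"az": 0}]'

```text
time_s: 51.88
ee_pos: [0.4293, -0.1627, 0.3344]
tool_rot: [0.001, 0.63, 0.777, 0.001]
contact_force: [-0.1, -0.1, -0.6]
width: 0.281
grasp_force: 0.0
```

Emit:
apply_moves --deltas '[{"dx": 0.3,"dy": 0,"dz": 0,"ax": 0,"ay": 0,"az": 0},{"dx": 0.6,"dy": 0,"dz": 0,"ax": 0,"ay": 0,"az": 0},{"dx": 0.9,"dy": 0,"dz": 0,"ax": 0,"ay": 0,"az": 0},{"dx": 1,"dy": 0,"dz": 0,"ax": 0,"ay": 0,"az": 0}]'

```text
time_s: 52.22
ee_pos: [0.4042, -0.0458, 0.3319]
tool_rot: [-0.001, 0.63, 0.776, 0.001]
contact_force: [0.1, 0.4, -0.5]
width: 0.278
grasp_force: 0.0
```

Emit:
apply_moves --deltas '[{"dx": 0.3,"dy": 0,"dz": 0,"ax": 0,"ay": 0,"az": 0},{"dx": 0.6,"dy": 0,"dz": 0,"ax": 0,"ay": 0,"az": 0},{"dx": 0.9,"dy": 0,"dz": 0,"ax": 0,"ay": 0,"az": 0},{"dx": 1,"dy": 0,"dz": 0,"ax": 0,"ay": 0,"az": 0},{"dx": 1,"dy": 0,"dz": 0,"ax": 0,"ay": 0,"az": 0},{"dx": 1,"dy": 0,"dz": 0,"ax": 0,"ay": 0,"az": 0}]'

```text
time_s: 52.72
ee_pos: [0.3814, 0.0685, 0.3318]
tool_rot: [0.0, 0.63, 0.776, -0.0]
contact_force: [0.0, -1.1, -0.7]
width: 0.278
grasp_force: 0.0
```

```bash
python3 look.py side s14; python3 look.py top t14; python3 - <<'E'
import pickle,cv2,numpy as np
a=pickle.load(open('s14.pkl','rb'))['frame'];b=pickle.load(open('t14.pkl','rb'))['frame']
p=cv2.resize(a[120:345,150:450],(800,600),interpolation=2);cv2.imwrite('pics/f14.png',p[:,:,::-1])
E
```

```text
52.7667 [0.3816 0.0679 0.3317] [ 3.000e-04  6.309e-01  7.758e-01 -5.000e-04] [ 0.7  0.2 -0.2] 0.28
scale 1.5625
52.8167 [0.3816 0.0677 0.3318] [ 2.000e-04  6.313e-01  7.755e-01 -5.000e-04] [ 0.1  0.6 -0.4] 0.278
scale 1.5625
```

View pics/f14.png

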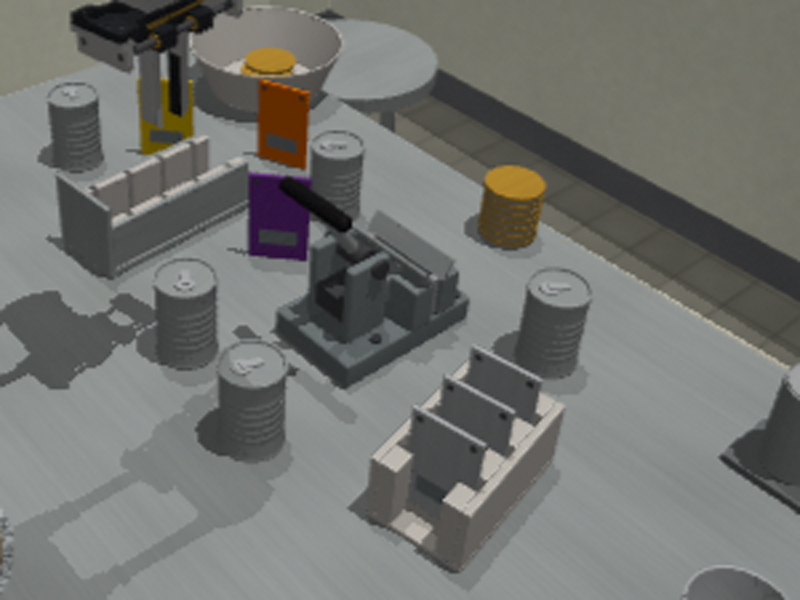

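All three plates stand in the stand at (450,450), (480,410) and (505,380). The rack is empty, the handle is up, all five cans are upright and the arm is clear.

```bash
python3 -c "
from station import r
print(r.job_done())"
```

```text
the job is handed in; nothing more can be done
None
```

Plates 2, 3 and 4 (slot 1 was empty) were each pressed to the stop in rack order and now stand upright in the white stand, with no can tipped; the first press stroke read about 114 N at the wrist, close to the 120 N limit.

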